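# Open the case hatch by its ring pull and stow two spacers on the spindle

### The job

Flip up the recessed ring pull in the black case's flush hatch until it stands upright, the hatch still shut, then lift the hatch by it until it stands open, about upright or further, and leave it open. Then lower (do not drop) the two aluminium flanged spacers onto the spindle in the well, flange down and fully home: the wide one first, the narrow one on top of it. Leave the carton, speaker, mug and power adaptor where they are.

Things in the scene. Friction and masses are not known exactly. Their poses are not given: they have to be found in the camera images.
- case: Black flight case, aluminium edges, fixed, 280 x 280 x 100 mm high; origin under its centre, z up. Flush hatch in its top, 175 mm (case x -85 to +90) by 216 mm (case y), hinged along case y at its +x side, away from the robot. Well below it: 179 mm (case x -87 to +92) by 224 mm, floor 10 mm and rim 100 mm above the table.
- hatch_hinge (a point): Middle of the hatch's hinge line, 90 mm from the case's centre along case +x, at the height of the case's top (100 mm); the hinge line runs along case y. Axes are the case's.
- hatch (a joint): Opening angle of the hatch (rad): 0 shut and flush, 1.57 upright, stop at 1.83 leaning away from the robot. Panel 10 mm thick, 0.4 kg. A stiff friction hinge (0.5 N m): it stays where it is left; pulling it up by the ring takes about 7 N.
- ring_pull (a joint): Angle of the ring pull to the hatch (rad): 0 flat in its recess, 1.57 square to the hatch, stop at 1.9; starts at 0 to 0.12. Stiff pin (0.04 N m): it stays where left. The pin runs along case y, 152 mm from the hinge line, 5 mm below the hatch's top face; flat, the ring lies from the pin towards the hinge.
- ring_bar (a point): Middle of the steel ring pull's free bar: 9 mm round bar along case y, ring 73 mm wide, 55 mm clear inside; 48 mm from the pin. Flat, its axis is 104 mm from the hinge line, 5 mm below the case top. Its recess is an open dish 91 mm long (10 mm past the pin to 35 mm past the bar's axis towards the hinge), 80 wide, 20 deep: finger room 39 mm inside the ring, 30 mm past the bar.
- spindle_base (a point): Foot of the upright steel spindle, on the floor of the well (10 mm above the table), 95 mm from the hinge line, on the case's centre line. The spindle is 16 mm in diameter and 66 mm tall, the top 10 mm tapered to 8 mm. Axes are the case's.
- spacer_wide_center (a point): Centre, half-way up, of the wide aluminium spacer, standing flange down: round flange 100 mm in diameter, 12 mm thick, above it a round hub 44 mm in diameter, 20 mm high; 32 mm in all, 23 mm bore right through, z up, about 0.3 kg. Home, its centre is 16 mm above the spindle's foot.
- spacer_narrow_center (a point): Centre, half-way up, of the narrow aluminium spacer, standing flange down: round flange 68 mm in diameter, 10 mm thick, above it a round hub 44 mm in diameter, 20 mm high; 30 mm in all, 23 mm bore right through, z up, about 0.15 kg. Home on the wide one, its centre is 47 mm above the spindle's foot. The two may lie in either place.
- carton: Bystander: cardboard carton 90 (x) x 120 (y) x 140 mm high, origin at the centre of its underside.
- speaker: Bystander: upright black cylinder speaker, 80 mm in diameter (81 over the grille), 180 mm high, origin at the centre of its underside.
- mug: Bystander: white mug, 76 mm in diameter, 80 mm high, handle on its own +y side, origin at the centre of its underside.
- adaptor: Bystander: black power adaptor 110 (x) x 50 (y) x 32 mm high, origin at the centre of its underside.
Not all that is in view belongs to the job. What is shaped like the part that bears spacer_wide_center but orange, pink or purple is not meant.

How it is judged (in metres and radians):
On the way, in this order (a step that is already met when the one before it is completed fails the run):
1. the ring pull is flipped up (beyond 1.1 rad) with the hatch still shut (below 0.15 rad) (value of joint ring_pull above 1.1 rad and value of joint hatch below 0.15 rad), for 0.1 s.
2. the hatch stands open (beyond 1.4 rad) (value of joint hatch above 1.4 rad), for 0.2 s.
3. the wide spacer is home on the spindle (horizontal distance between spacer_wide_center and spindle_base below 0.007 m and z of spacer_wide_center in the frame of spindle_base between 0.011 and 0.021 m and angle between spacer_wide_center's own z axis and vertical below 0.12 rad), for 0.2 s.
4. the narrow spacer is home on top of it (all of step 3 and horizontal distance between spacer_narrow_center and spindle_base below 0.007 m and z of spacer_narrow_center in the frame of spindle_base between 0.042 and 0.052 m and angle between spacer_narrow_center's own z axis and vertical below 0.12 rad), for 0.2 s.
At the end, for the whole second after the job is handed in: The hatch stands open beyond 1.4 rad; both spacers are on the spindle, flange down (tilt under 0.12 rad), within 7 mm of its axis and 5 mm of their home height, the wide one on the well's floor and the narrow one on top of it, at rest (all of step 4 and value of joint hatch above 1.4 rad and linear speed of each of spacer_wide, spacer_narrow below 0.02 m/s); the robot touches nothing.
It fails at once if the carton is moved more than 20 mm or tipped (distance of carton from where it was at the start of the episode above 0.02 m or angle between carton's own z axis and vertical above 0.3 rad).
It fails at once if the speaker is moved more than 20 mm or tipped (distance of speaker from where it was at the start of the episode above 0.02 m or angle between speaker's own z axis and vertical above 0.3 rad).
It fails at once if the mug is moved more than 20 mm or tipped (distance of mug from where it was at the start of the episode above 0.02 m or angle between mug's own z axis and vertical above 0.3 rad).
It fails at once if the adaptor is moved more than 20 mm or tipped (distance of adaptor from where it was at the start of the episode above 0.02 m or angle between adaptor's own z axis and vertical above 0.3 rad).
It fails at once if a spacer is dropped down the spindle (falls faster than 0.6 m/s on it) ((horizontal distance between spacer_wide_center and spindle_base below 0.015 m and z of spacer_wide_center in the frame of spindle_base below 0.075 m and linear speed of spacer_wide above 0.6 m/s) or (horizontal distance between spacer_narrow_center and spindle_base below 0.015 m and z of spacer_narrow_center in the frame of spindle_base below 0.075 m and linear speed of spacer_narrow above 0.6 m/s)).
It also fails if it takes over 72 s, if anything falls off the work surface, if the arm or the gripper's body presses on something with over 40 N, if the wrist force passes 120 N, or if a joint passes its speed limit or range.

### The arm

A 6-joint arm with a two-finger parallel gripper is mounted at the origin on the work surface. World frame = base frame: x ahead of the robot, y to its left, z up, the work surface at z = 0. Lengths are in mm, angles in rad, forces in N, time in s.
With the tool pointing down it reaches from about 275 to 750 mm from the base axis. Payload 10.2 kg.
Tool frame: the origin (TCP) lies midway between the tips of the shut fingers; the grasp point (between the pads) lies 19 mm behind it; x points along the fingers, y is the direction in which the jaws open and shut, and the axes are right-handed (so a half turn about x gives the same grasp; the last joint's range is limited). The gripper opens to 85 mm and grips with 20 to 120 N. Pads are 22 mm wide; open, the fingers measure 114 mm over their backs; the gripper's body (76 mm by 85 mm) begins 54 mm behind the grasp point. The pads swing forward as they close: fully open they stand 13 mm farther back than shut.
Start: joints at [-1.377, 0.313, 1.498, -0, 1.331, -0.223], TCP at [212.527, -480.066, 231.294] pointing down, gripper open.
Joint ranges: [-2.94, 2.94], [-0.97, 2.17], [0.19, 2.56], [-1.23, 4.37], [0.02, 3.11], [-2.88, 2.88]. Speed limits (rad/s): [2.39, 2.39, 3.01, 3.14, 3.14, 3.14].

### API

Orientations are given as a unit quaternion [w, x, y, z].
In Python, from rig import ctrl gives the robot as it stands.
- The arm moves only by the tool arm_command, never from a script. Its argument "plan" is a list of rows, each a list of 5 numbers: the shift along the tool's x, y, z in m, then the turn about the tool's x in rad, then the opening, from 0 (shut) to 1 (fully open). A call has 1 to 12 rows; each row shifts and turns the commanded pose from where the row before left it, along the tool's axes as they then stand; what a row does not reach is not made up. A row lasts 1/8 s, in which the tool goes at most 62.5 mm and 10.7 degrees, less where a joint would pass 70% of its speed; a pose out of reach is approached as far as the arm can. A call with a gripper value outside its range is refused whole. The fingers move at their own pace and stop on an object; "squeeze" is the grip in N (left out, the last holds). Time passes only in rows, so rows that do not move let the fingers close. It gives the time, the measured TCP pose, the force and the opening at its end, in the units of the state.
- ctrl.sense(): the state, without advancing time (a new reading comes with each control period).
- ctrl.capture(name): name is "scene" or "top"; returns a dict with "color" (384x512x3 uint8, red, green, blue), "fx", "fy", "cx", "cy" (pixels), "xyz" and "orientation" of the camera in the world. Camera axes: x right, y up, looking along -z (the intrinsics and any distortion apply to the point x, -y, -z); pixel columns grow to the right and rows downward; lengths in mm; the calibration is good to about 2 mm. A picture is of the moment at which its call begins. There is no depth.
- ctrl.finish_job(): hands the job in, once; it reports no verdict.
Trained networks look in the newest picture that a camera, given by its name, has taken for a name from the list of things; names that differ only in an ending like _2 or _b are one class to them, and where a whole thing is asked for, a point or a joint stands for the part that bears it (a point fixed in the world has none). Each returns a list of dicts, best first, with "score" (0 to 1); they miss things now and then, are a little off and sometimes report something else, mostly with a low value. They report only what shows in the picture. A call takes as long as a camera call. They do not tell look-alikes from the thing itself.
- ctrl.spot_in(camera, query): "uv" ([column, row] in pixels, amid what is visible of it).
- ctrl.regions_of(camera, query): "mask" (384x512 bool, what is visible of it) and "uv" ([column, row] in pixels, amid what is visible of it).
- ctrl.place_of(camera, query): "uv" ([column, row] in pixels: a listed point, or the origin of a listed thing).
The state is a dict: "time_s": time; "joints": joint angles; "dq": joint speeds; "tau": joint torques, N m; "eef_pos": TCP position; "ee_rot": TCP orientation; "force": force on the tool from outside, world axes, zero at the start; "wrist_torque": the same for the moment, N m; "grip_width": opening from 0.0 (shut) to 1.0 (fully open).
Only numpy, scipy, OpenCV 4.12 (cv2) and the standard library are available. Lean on these libraries where they do the work, as an engineer would, in place of code of your own. Each camera call takes 0.05 s, during which the arm holds its last target.

## Working session

There is one attempt and no reset: what is moved stays moved. The work goes in short steps, Python scripts to look and compute and a tool call to move; the robot and the scene stay as the last step left them, time stands still between calls to the robot, and variables do not carry over. Pictures are saved under pics/ and viewed, and the job is handed in when it is done.

Besides the shell and the picture viewer there is one more tool, called after "Request:" in YAML: its name, and indented under it one key for each argument. arm_command: Moves the arm, as the interface text tells. Its arguments: {"type":"object","properties":{"plan":{"type":"array"},"squeeze":{"type":"number"}},"required":["plan"]}

```bash
ls; mkdir -p pics; python3 - <<'E'
from rig import ctrl
import cv2,numpy as np
print(ctrl.sense())
for n in ["scene","top"]:
    c=ctrl.capture(n)
    cv2.imwrite(f"pics/{n}0.png",c["color"][:,:,::-1])
    print(n,{k:v for k,v in c.items() if k!="color"})
    for q in ["case","hatch_hinge","ring_bar","spindle_base","spacer_wide_center","spacer_narrow_center","carton","speaker","mug","adaptor"]:
        try: print(q,[(np.round(d["uv"],1).tolist(),round(float(d["score"]),2)) for d in ctrl.place_of(n,q)])
        except Exception as e: print(q,e)
E
```

```text
pics
{'time_s': 0.0, 'joints': array([-1.37740819e+00,  3.13434153e-01,  1.49845777e+00, -1.88345333e-05,
        1.33096992e+00, -2.23368220e-01]), 'dq': array([ 0.00068062,  0.00112763, -0.00090199, -0.00119059, -0.00146976,
        0.00096367]), 'tau': array([-2.92039722e-04, -4.12263250e+01, -2.59746087e+01, -1.95845364e-04,
        4.12035894e-03, -9.09079212e-07]), 'eef_pos': array([ 212.46694841, -479.80320781,  230.7353886 ]), 'ee_rot': array([ 0.14583436,  0.69181024,  0.1467319 , -0.69180972]), 'force': array([0.52858599, 0.48804957, 0.8236297 ]), 'wrist_torque': array([0.00885714, 0.02883725, 0.01806067]), 'grip_width': 0.9998204038196002}
scene {'fx': 434.54010036455594, 'fy': 434.54010036455594, 'cx': 255.96013544946803, 'cy': 191.44001581090623, 'xyz': array([1264.01468326, -585.42803451, 1153.85034618]), 'orientation': array([0.83294579, 0.31732327, 0.16747307, 0.42126005])}
case [([294.4, 186.8], 0.73)]
hatch_hinge [([318.7, 177.9], 0.9)]
ring_bar [([291.7, 163.2], 0.46), ([206.9, 283.5], 0.16)]
spindle_base []
spacer_wide_center [([163.4, 259.5], 0.92), ([110.0, 270.
[... 274 characters left out ...]
.77)]
top {'fx': 425.7191309967615, 'fy': 425.7191309967615, 'cx': 256.7723817742813, 'cy': 186.74529925257764, 'xyz': array([ 226.68911354,    4.07848304, 1499.9280517 ]), 'orientation': array([ 0.71097691,  0.05155408, -0.06191893, -0.69858432])}
case [([215.2, 180.6], 0.79)]
hatch_hinge [([204.8, 150.4], 0.56)]
ring_bar [([212.9, 179.5], 0.64), ([214.3, 182.5], 0.29)]
spindle_base []
spacer_wide_center [([350.0, 228.4], 0.93), ([384.0, 245.1], 0.86), ([362.9, 179.3], 0.65), ([403.9, 200.5], 0.58)]
spacer_narrow_center [([322.6, 180.4], 0.82)]
carton [([343.9, 138.2], 0.93)]
speaker [([293.8, 148.4], 0.77), ([212.4, 179.9], 0.4)]
mug [([394.7, 159.1], 0.83)]
adaptor [([110.6, 149.4], 0.8)]
```

View pics/scene0.png

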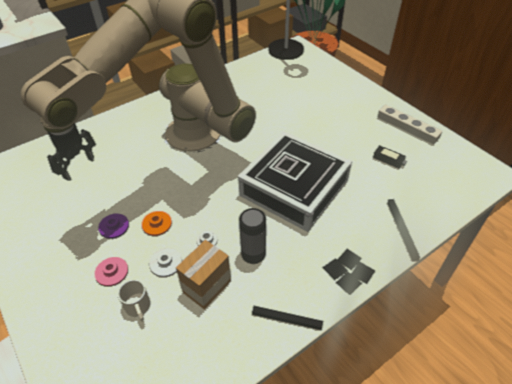

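View pics/top0.png

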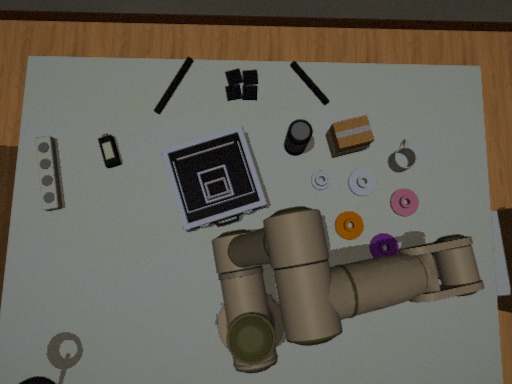

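```bash
cat > h.py <<'E'
from rig import ctrl
import cv2,numpy as np
from scipy.spatial.transform import Rotation as R
from scipy.optimize import least_squares
def rot(q): return R.from_quat([q[1],q[2],q[3],q[0]]).as_matrix()
def proj(c,P):
    p=(np.atleast_2d(P)-c["xyz"])@rot(c["orientation"])
    return np.stack([c["cx"]+c["fx"]*p[:,0]/-p[:,2],c["cy"]-c["fy"]*p[:,1]/-p[:,2]],1)
def ray(c,uv,z):
    d=rot(c["orientation"])@np.array([(uv[0]-c["cx"])/c["fx"],-(uv[1]-c["cy"])/c["fy"],-1])
    return c["xyz"]+d*(z-c["xyz"][2])/d[2]
def crop(c,name,u0,v0,u1,v1,s):
    cv2.imwrite(name,cv2.resize(c["color"][v0:v1,u0:u1,::-1],None,fx=s,fy=s,interpolation=cv2.INTER_CUBIC))
E
python3 - <<'E'
from h import *
t=ctrl.capture("top");s=ctrl.capture("scene")
crop(t,"pics/tcase.png",150,120,280,240,5)
crop(t,"pics/tsp.png",280,110,430,220,5)
crop(s,"pics/scase.png",230,125,360,230,5)
for n,c in (("top",t),("scene",s)):
    for q,z in [("spacer_wide_center",16),("spacer_narrow_center",15),("carton",0),("speaker",0),("mug",0),("adaptor",0),("hatch_hinge",100),("ring_bar",95),("case",0)]:
        for d in ctrl.place_of(n,q): print(n,q,np.round(d["uv"],1),round(float(d["score"]),2),np.round(ray(c,d["uv"],z)[:2]))
E
```

```text
top spacer_wide_center [405.9 201.8] 0.95 [ 423. -543.]
top spacer_wide_center [348.7 227.1] 0.9 [ 331. -339.]
top spacer_wide_center [384.  242.9] 0.79 [ 278. -461.]
top spacer_wide_center [362.4 182.2] 0.6 [ 491. -391.]
top spacer_narrow_center [322.1 176.9] 0.68 [ 507. -248.]
top carton [342.8 136.8] 0.92 [ 661. -327.]
top carton [363.  182.4] 0.37 [ 493. -397.]
top speaker [292.7 148.5] 0.77 [ 613. -144.]
top speaker [213.8 184. ] 0.17 [477. 137.]
top mug [394.7 160.3] 0.66 [ 576. -514.]
top adaptor [110.  150.6] 0.76 [592. 514.]
top adaptor [213.  182.9] 0.61 [481. 140.]
top hatch_hinge [206.1 151.8] 0.55 [570. 158.]
top ring_bar [212.7 180.7] 0.6 [472. 133.]
top case [213.9 186.6] 0.76 [468. 137.]
scene spacer_wide_center [109.7 267.9] 0.95 [ 414. -536.]
scene spacer_wide_center [163.3 259.7] 0.73 [ 485. -390.]
scene spacer_wide_center [155.4 219.8] 0.6 [ 329. -336.]
scene spacer_narrow_center [210.2 238.4] 0.59 [ 503. -229.]
scene spacer_narrow_center [293.5 184.4] 0.59 [479. 137.]
scene carton [208. 287.] 0.95 [ 640. -325.]
scene speaker [251.9 252.4] 0.84 [ 618. -147.]
scene mug [134.5 302. ] 0.83 [ 554. -524.]
scene mug [254.1 253.9] 0.56 [ 627. -145.]
scene adaptor [386.7 163. ] 0.68 [593. 499.]
scene ring_bar [293.4 189.4] 0.72 [551.  71.]
scene ring_bar [289.3 163.5] 0.55 [448. 137.]
scene case [296.6 190.1] 0.77 [497. 137.]
```

View pics/tcase.png

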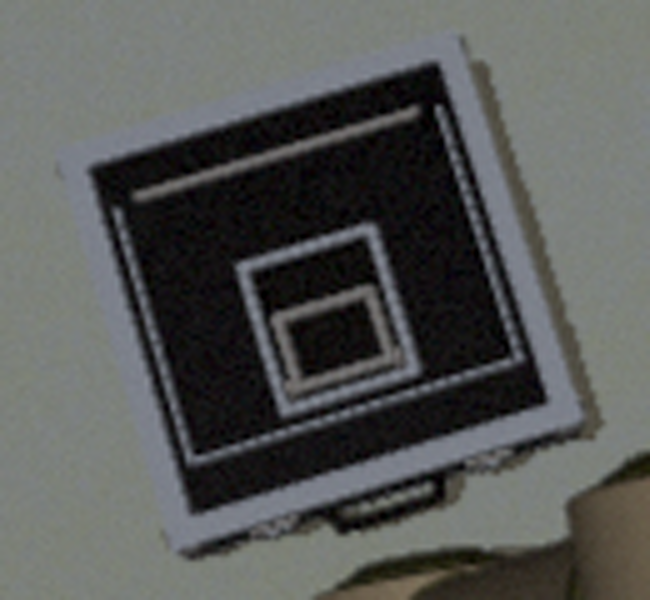

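View pics/scase.png

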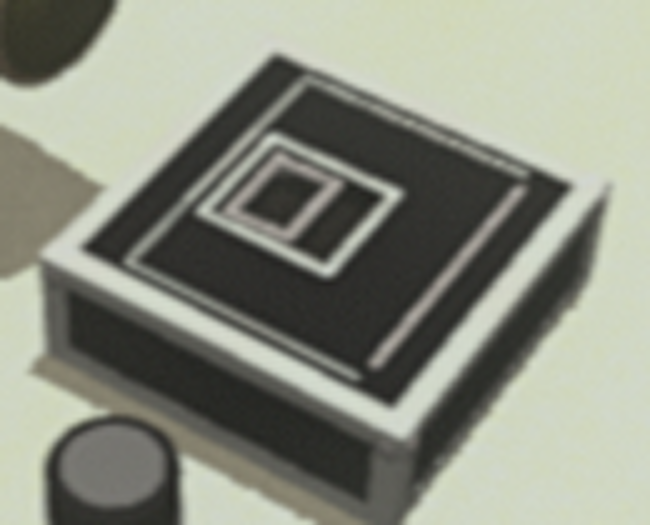

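View pics/tsp.png

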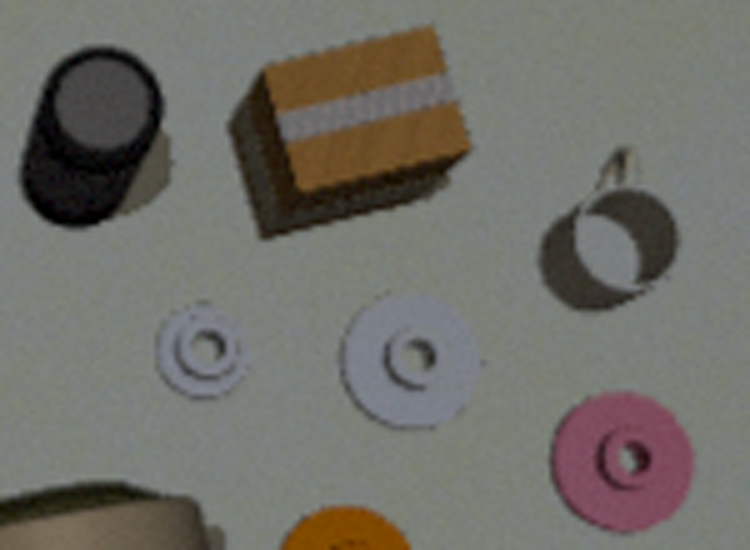

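```bash
cat > fit.py <<'E'
from h import *
t=ctrl.capture("top");s=ctrl.capture("scene")
f=lambda a,u0,v0:(np.array(a,float)+.5)/5-.5+[u0,v0]
top=f([(62,165),(461,38),(583,413),(180,548)],150,120)
sc=f([(278,52),(609,184),(405,438),(43,258)],230,125)
H=lambda x,y,a:np.array([[x+np.cos(a)*p-np.sin(a)*q,y+np.sin(a)*p+np.cos(a)*q,100.] for p,q in [(140,140),(140,-140),(-140,-140),(-140,140)]])
# scene order: left->(-,+)? find cyclic
best=None
for k in range(4):
    def r(v,k=k,which=3):
        P=H(*v); out=[]
        if which&1: out.append(proj(t,P)-top)
        if which&2: out.append(proj(s,P)[np.roll(np.arange(4),k)]-sc)
        return np.concatenate(out).ravel()
    o=least_squares(r,[475,137,0.3])
    if best is None or o.cost<best[0].cost: best=(o,r,k)
o,r,k=best
print(o.x,o.cost,k); print(np.round(o.fun.reshape(-1,2),2))
print("top",least_squares(lambda v:r(v,which=1),o.x).x,"scene",least_squares(lambda v:r(v,which=2),o.x).x)
# flange circles
def cont(c,roi,dark=False):
    pass
for c,n in((t,"top"),(s,"scene")):
    for q,z in [("spacer_wide_center",12),("spacer_narrow_center",10)]:
        for d in ctrl.regions_of(n,q):
            m=d["mask"].astype(np.uint8)
            cs,_=cv2.findContours(m,cv2.RETR_EXTERNAL,cv2.CHAIN_APPROX_NONE)
            if not cs: continue
            cc=max(cs,key=cv2.contourArea)
            P=np.array([ray(c,p,z)[:2] for p in cc[:,0].astype(float)])
            (x,y),rad=cv2.minEnclosingCircle(P.astype(np.float32))
            print(n,q,np.round(d["uv"]),round(float(d["score"]),2),round(x),round(y),round(rad,1),P.mean(0).round())
E
python3 fit.py
```

```text
[4.85868233e+02 1.31734827e+02 3.30795179e-01] 16.296372724564094 1
[[-0.95 -2.56]
 [-1.46 -1.59]
 [-0.19  1.05]
 [-0.9   0.21]
 [-2.64 -2.78]
 [-0.74  0.36]
 [-0.76  1.28]
 [-0.49  0.81]]
top [4.83605863e+02 1.28769921e+02 3.37208066e-01] scene [4.87835059e+02 1.35122678e+02 3.20740935e-01]
top spacer_wide_center [403. 202.] 0.91 425 -536 49.5 [ 424. -537.]
top spacer_wide_center [361. 181.] 0.82 494 -388 50.0 [ 494. -388.]
top spacer_wide_center [346. 225.] 0.63 338 -340 51.9 [ 339. -339.]
top spacer_wide_center [382. 238.] 0.57 264 -458 52.1 [ 269. -458.]
top spacer_narrow_center [318. 182.] 0.53 500 -241 36.0 [ 498. -241.]
scene spacer_wide_center [114. 224.] 0.78 263 -458 52.8 [ 263. -460.]
scene spacer_wide_center [111. 270.] 0.77 422 -537 54.1 [ 422. -537.]
scene spacer_wide_center [164. 261.] 0.76 492 -386 54.0 [ 491. -390.]
scene spacer_wide_center [153. 222.] 0.63 338 -341 53.8 [ 339. -341.]
scene spacer_narrow_center [207. 236.] 0.69 494 -240 34.8 [ 489. -237.]
```

```bash
cat > ov.py <<'E'
from h import *
import sys
def box(x,y,a):
    L=[]
    T=lambda P:[(x+np.cos(a)*p-np.sin(a)*q,y+np.sin(a)*p+np.cos(a)*q,z) for p,q,z in P]
    L.append(T([(140,140,100),(140,-140,100),(-140,-140,100),(-140,140,100),(140,140,100)]))
    L.append(T([(140,140,0),(140,-140,0),(-140,-140,0),(-140,140,0),(140,140,0)]))
    L.append(T([(90,108,100),(90,-108,100),(-85,-108,100),(-85,108,100),(90,108,100)]))
    L.append(T([(-62+0,36.5,95),(-62,-36.5,95),(-14,-36.5,95),(-14,36.5,95),(-62,36.5,95)]))
    return L
def draw(c,L,name,u0,v0,u1,v1,s=5):
    im=cv2.resize(c["color"][v0:v1,u0:u1,::-1],None,fx=s,fy=s,interpolation=cv2.INTER_CUBIC)
    for l in L:
        p=((proj(c,l)-[u0,v0]+.5)*s-.5)
        cv2.polylines(im,[np.round(p*16).astype(int).reshape(-1,1,2)],False,(0,0,255),1,cv2.LINE_AA,4)
    cv2.imwrite(name,im)
if __name__=="__main__":
    v=[float(a) for a in sys.argv[1:4]]; k=sys.argv[4]
    draw(ctrl.capture("top"),box(*v),f"pics/ovt{k}.png",150,120,280,240)
    draw(ctrl.capture("scene"),box(*v),f"pics/ovs{k}.png",230,125,360,230)
E
python3 ov.py 485 131 0.335 1
```

```text
(no output)
```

View pics/ovt1.png

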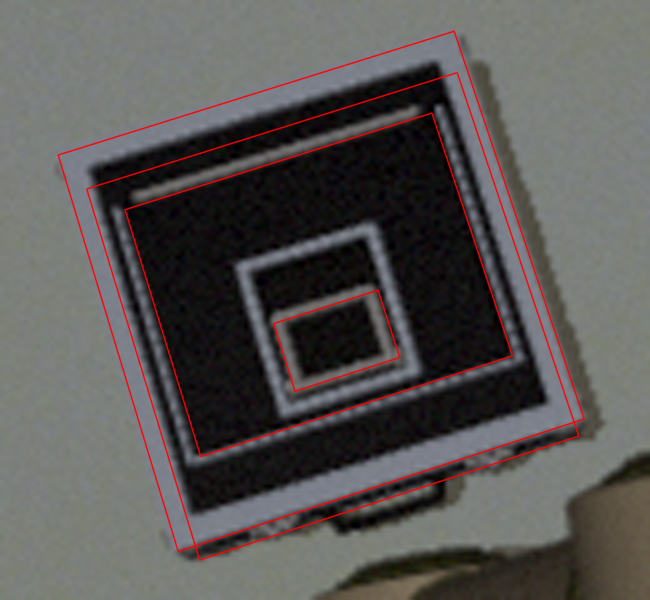

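View pics/ovs1.png

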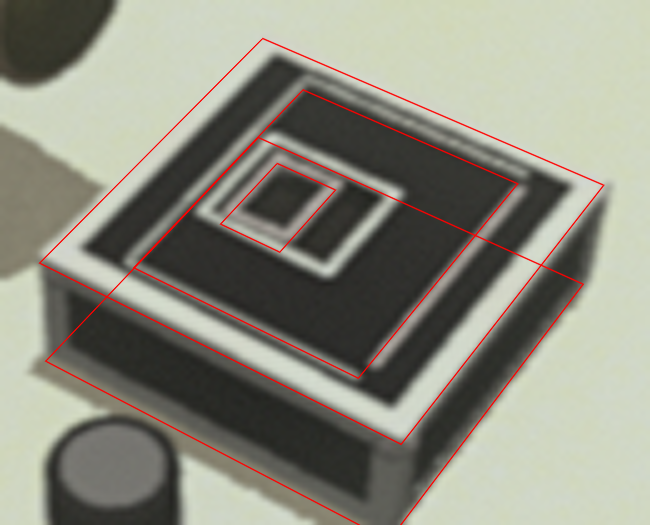

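```bash
cat > fit2.py <<'E'
from h import *
t=ctrl.capture("top");s=ctrl.capture("scene")
f=lambda a,u0,v0:(np.array(a,float)+.5)/5-.5+[u0,v0]
top=f([(92,166),(439,65),(547,403),(190,513)],150,120)   # ++,+-,--,-+
sc=f([(572,187),(392,406),(83,247),(279,54)],230,125)
S=np.array([(1,1),(1,-1),(-1,-1),(-1,1)])
def H(x,y,a,hx,hy):
    p,q=S[:,0]*hx,S[:,1]*hy
    return np.c_[x+np.cos(a)*p-np.sin(a)*q,y+np.sin(a)*p+np.cos(a)*q,np.full(4,100.)]
def r(v,w): 
    P=H(*v);o=[]
    if w&1:o.append(proj(t,P)-top)
    if w&2:o.append(proj(s,P)-sc)
    return np.concatenate(o).ravel()
for w in(1,2,3):
    o=least_squares(r,[485,131,.33,120,120],args=(w,));print(np.round(o.x,3),o.cost);print(np.round(o.fun.reshape(-1,2),2).tolist())
E
python3 fit2.py
```

```text
[4.85765e+02 1.31874e+02 3.18000e-01 1.21708e+02 1.22229e+02] 0.06498404569975513
[[-0.06, 0.16], [0.14, -0.19], [-0.16, 0.11], [0.08, -0.08]]
[4.82400e+02 1.37917e+02 3.18000e-01 1.21710e+02 1.21203e+02] 0.05490742983891837
[[0.21, -0.04], [-0.1, -0.14], [-0.02, 0.05], [-0.08, 0.16]]
[4.84888e+02 1.34139e+02 3.18000e-01 1.21576e+02 1.21540e+02] 3.219860282380055
[[-0.55, 0.39], [-0.74, 0.13], [-1.04, 0.36], [-0.41, 0.09], [-0.08, 0.72], [-0.56, 0.93], [-0.53, 1.04], [-0.4, 0.89]]
```

```bash
cat >> h.py <<'E'
CX,CY,CA=484.9,134.1,0.318
ex=np.array([np.cos(CA),np.sin(CA),0]);ey=np.array([-np.sin(CA),np.cos(CA),0])
def case(x,y,z): return np.array([CX,CY,0])+ex*x+ey*y+np.array([0,0,z])
def to(p,yaw=None,q=None,pos=None):
    "shift in tool axes (m) to world p (mm); then optional turn so tool y has heading yaw (mod pi)"
    st=ctrl.sense(); M=rot(st["ee_rot"]); 
    d=M.T@(np.asarray(p)-st["eef_pos"])/1000
    y=M[:,1]; h=np.arctan2(y[1],y[0])
    out=[np.round(d,4).tolist(),"heading",round(h,3)]
    if yaw is not None:
        # turn about tool x(down) by a reduces heading by a
        out+=["turn",[round(float((h-yaw+np.pi/2)%np.pi-np.pi/2),3)]]
    return out
E
python3 - <<'E'
from h import *
st=ctrl.sense();M=rot(st["ee_rot"]);print(M.round(3))
print("bar",case(-14,0,95),"pin",case(-62,0,95),"spindle",case(-5,0,10))
print(to(case(-14,0,200),CA))
t=ctrl.capture("top");s=ctrl.capture("scene")
print(proj(t,st["eef_pos"]),proj(s,st["eef_pos"]))
crop(s,"pics/grip.png",30,110,120,190,8)
E
```

```text
[[-0.     0.405 -0.914]
 [ 0.    -0.914 -0.405]
 [-1.    -0.     0.   ]]
bar [471.60192287 129.72265553  95.        ] pin [426.00851556 114.71461736  95.        ] spindle [480.15068674 132.53666269  10.        ]
[[0.0313, -0.4527, -0.4838], 'heading', np.float64(-1.154), 'turn', [-1.472]]
[[413.82766961 263.24938565]] [[ 81.03881094 173.05362653]]
```

View pics/grip.png

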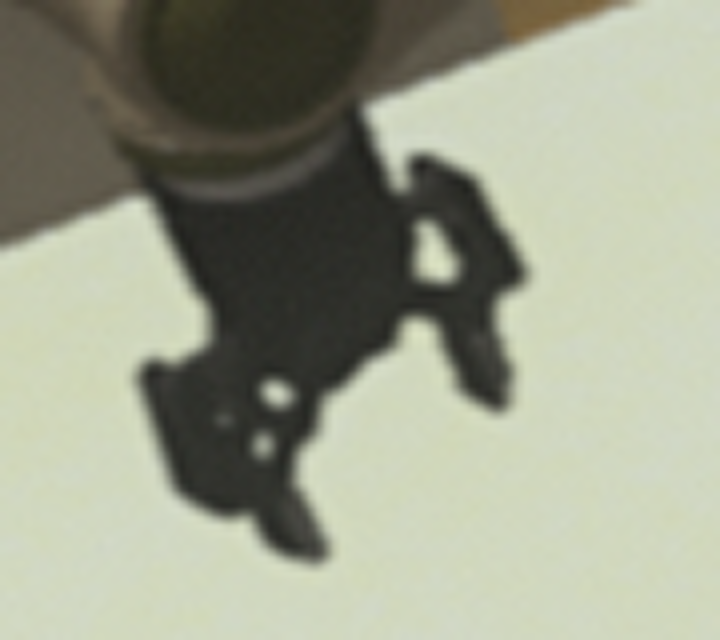

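Request:
arm_command:
  plan:
    - [0.0, -0.041, -0.044, 0, 0.4]
    - [0.0, -0.041, -0.044, 0, 0.4]
    - [0.0, -0.041, -0.044, 0, 0.4]
    - [0.0, -0.041, -0.044, 0, 0.4]
    - [0.0, -0.041, -0.044, 0, 0.4]
    - [0.0, -0.041, -0.044, 0, 0.4]
    - [0.0, -0.041, -0.044, 0, 0.4]
    - [0.0, -0.041, -0.044, 0, 0.4]
    - [0.0, -0.041, -0.044, 0, 0.4]
    - [0.0, -0.041, -0.044, 0, 0.4]
    - [0.0, -0.041, -0.044, 0, 0.4]
  squeeze: 25

```text
time_s: 4.08
eef_pos: [473.1, 130.3, 231.5]
ee_rot: [0.146, 0.692, 0.146, -0.692]
force: [0.7, -1.5, 1.2]
grip_width: 0.4
```

Request:
arm_command:
  plan:
    - [0, 0, 0, -0.147, 0.35]
    - [0, 0, 0, -0.147, 0.35]
    - [0, 0, 0, -0.147, 0.35]
    - [0, 0, 0, -0.147, 0.35]
    - [0, 0, 0, -0.147, 0.35]
    - [0, 0, 0, -0.147, 0.35]
    - [0, 0, 0, -0.147, 0.35]
    - [0, 0, 0, -0.147, 0.35]
    - [0, 0, 0, -0.147, 0.35]
    - [0, 0, 0, -0.149, 0.35]

```text
time_s: 5.32
eef_pos: [472.5, 128.3, 231.3]
ee_rot: [0.574, 0.413, 0.574, -0.413]
force: [0.6, -0.4, 0.1]
grip_width: 0.349
```

```bash
python3 - <<'E'
from h import *
st=ctrl.sense();print(st["time_s"],st["eef_pos"],st["joints"].round(3),st["grip_width"])
print(rot(st["ee_rot"]).round(3))
print(to(case(-14,0,130),CA))
t=ctrl.capture("top");s=ctrl.capture("scene")
print(proj(t,st["eef_pos"]),proj(s,st["eef_pos"]))
crop(s,"pics/a1.png",220,90,370,220,5)
crop(t,"pics/a1t.png",140,100,290,240,5)
E
```

```text
5.325 [472.52083868 128.27936266 231.34296241] [ 0.025  0.235  1.6   -0.     1.306 -0.298] 0.34903914885393206
[[ 0.     0.948  0.317]
 [-0.     0.317 -0.948]
 [-1.     0.     0.   ]]
[[0.1013, -0.0004, -0.0017], 'heading', np.float64(0.323), 'turn', [0.005]]
[[210.40525846 172.8165937 ]] [[293.7656715  138.39568263]]
```

View pics/a1.png

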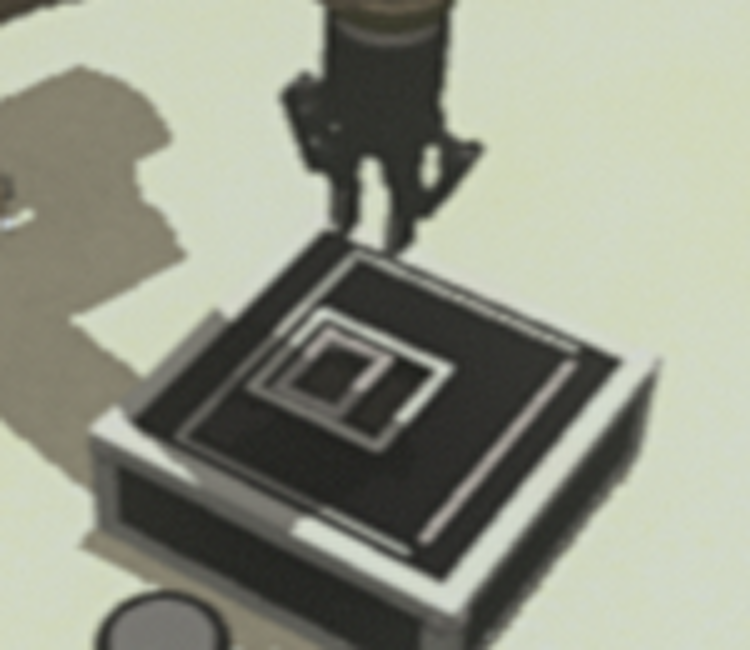

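Request:
arm_command:
  plan:
    - [0.05, 0, -0.001, 0, 0.35]
    - [0.05, 0, 0, 0, 0.35]
    - [0, 0, 0, 0, 0.35]

```text
time_s: 5.8
eef_pos: [470.5, 129.1, 129.1]
ee_rot: [0.571, 0.414, 0.574, -0.417]
force: [-0.1, 1.1, 0.6]
grip_width: 0.352
```

```bash
python3 - <<'E'
from h import *
st=ctrl.sense();print(st["time_s"],st["eef_pos"])
t=ctrl.capture("top");s=ctrl.capture("scene")
print((proj(s,st["eef_pos"])-[250,120]+.5)*8-.5)
crop(s,"pics/a2.png",250,120,340,195,8)
crop(t,"pics/a2t.png",160,120,260,220,6)
E
```

```text
5.8 [470.53323451 129.14525114 129.14887062]
[[339.43273881 330.96994515]]
```

View pics/a2.png

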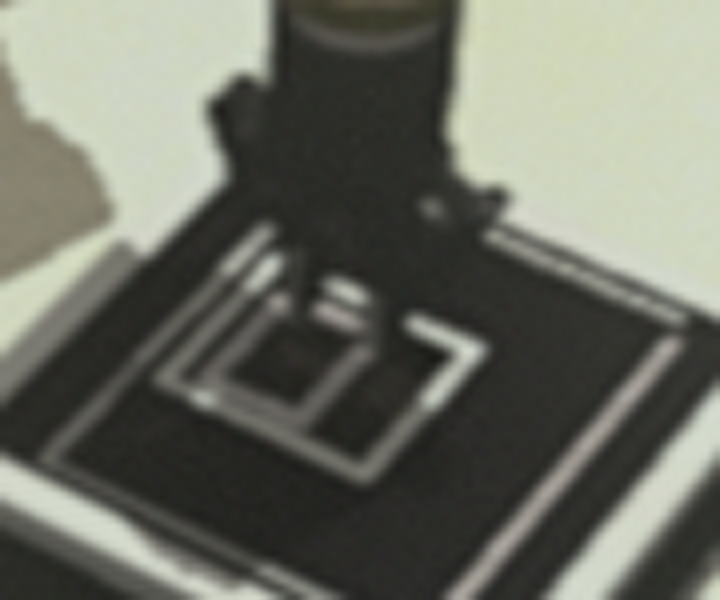

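View pics/a2t.png

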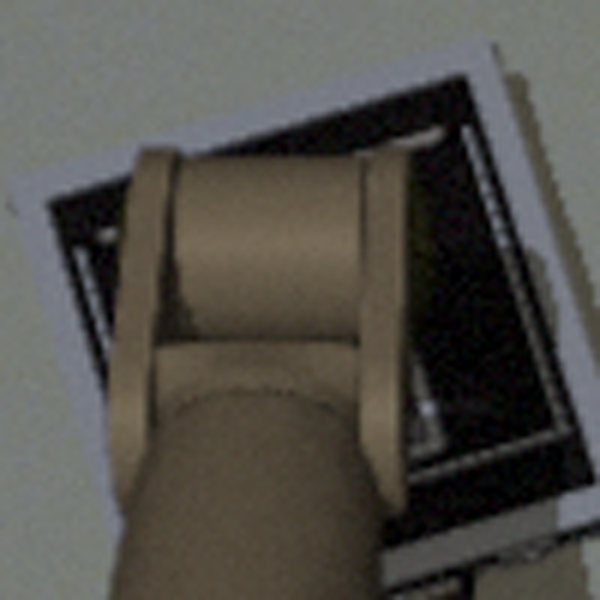

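```bash
python3 - <<'E'
from h import *
s=ctrl.capture("scene")
g=lambda p:((proj(s,p)-[250,120]+.5)*8-.5).round(0)
print(g(case(-14,0,95)),g(case(-14,32,95)),g(case(-14,-32,95)),g(case(-62,32,95)),g(case(-62,-32,95)),g(case(-14,6,95)),g(case(-10,0,95)))
E
```

```text
[[338. 389.]] [[378. 347.]] [[298. 433.]] [[285. 303.]] [[204. 387.]] [[346. 381.]] [[346. 393.]]
```

Request:
arm_command:
  plan:
    - [0.015, 0.001, 0, 0, 0.35]
    - [0.015, 0, 0, 0, 0.35]
    - [0.015, 0, 0, 0, 0.35]
    - [0, 0, 0, 0, 0.35]

```text
time_s: 6.45
eef_pos: [472.4, 129.5, 85.0]
ee_rot: [0.572, 0.414, 0.574, -0.415]
force: [0.2, 0.5, 0.7]
grip_width: 0.352
```

Request:
arm_command:
  plan:
    - [0, 0, 0, 0, 0.1]
    - [0, 0, 0, 0, 0]
    - [0, 0, 0, 0, 0]
    - [0, 0, 0, 0, 0]
  squeeze: 25

```text
time_s: 6.95
eef_pos: [471.3, 129.0, 85.8]
ee_rot: [0.572, 0.413, 0.574, -0.416]
force: [-8.1, -4.8, -1.4]
grip_width: 0.092
```

```bash
python3 - <<'E'
from h import *
st=ctrl.sense();print(st["time_s"],st["eef_pos"],st["grip_width"],st["force"],st["wrist_torque"])
s=ctrl.capture("scene")
crop(s,"pics/a3.png",250,120,340,195,8)
E
```

```text
6.95 [471.28885727 128.96595491  85.81221957] 0.09153773051425149 [-8.05281386 -4.76374113 -1.41060155] [-0.78196518  1.21407111  0.06692499]
```

View pics/a3.png

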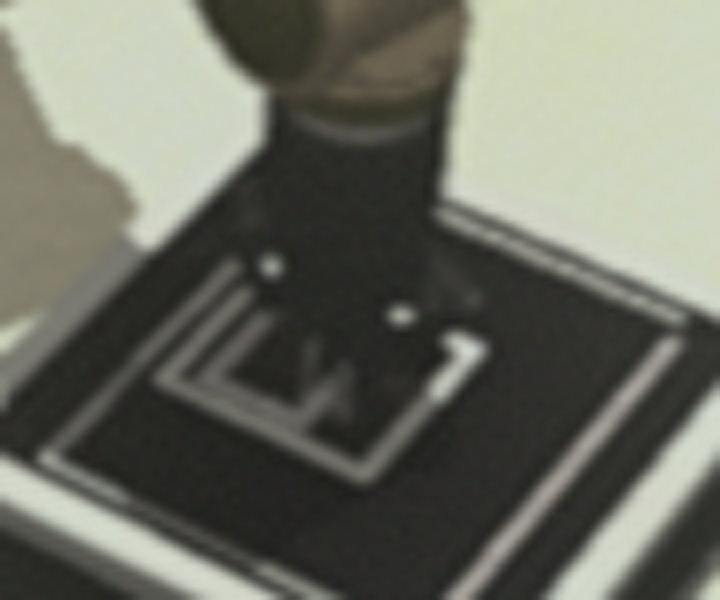

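Request:
arm_command:
  plan:
    - [-0.0095, -0.0025, 0, 0, 0]
    - [-0.009, -0.0033, 0, 0, 0]
    - [-0.0082, -0.005, 0, 0, 0]
    - [-0.007, -0.0065, 0, 0, 0]
    - [0, 0, 0, 0, 0]

```text
time_s: 7.62
eef_pos: [457.4, 124.2, 121.3]
ee_rot: [0.574, 0.415, 0.572, -0.414]
force: [2.1, -0.2, 0.5]
grip_width: 0.089
```

```bash
python3 - <<'E'
from h import *
st=ctrl.sense();print(st["time_s"],st["eef_pos"],st["grip_width"],st["force"],st["wrist_torque"])
s=ctrl.capture("scene")
crop(s,"pics/a4.png",250,120,340,195,8)
E
```

```text
7.625 [457.42552542 124.18184208 121.27885288] 0.08884154506118325 [ 2.07154718 -0.18450124  0.50253909] [ 0.16212708 -0.51413147  0.0625593 ]
```

View pics/a4.png

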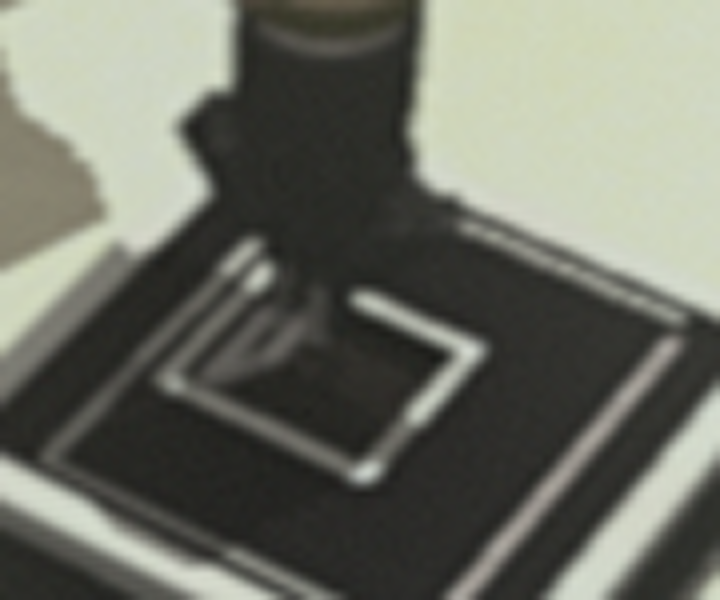

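Request:
arm_command:
  plan:
    - [-0.0056, -0.0078, 0, 0, 0]
    - [-0.004, -0.0088, 0, 0, 0]
    - [-0.002, -0.0093, 0, 0, 0]
    - [-0.0004, -0.004, 0, 0, 0]
    - [0, 0, 0, 0, 0]
    - [0, 0, 0, 0, 0]

```text
time_s: 8.43
eef_pos: [430.2, 114.8, 133.9]
ee_rot: [0.574, 0.416, 0.571, -0.413]
force: [1.0, 0.5, 12.5]
grip_width: 0.089
```

```bash
python3 - <<'E'
from h import *
st=ctrl.sense();print(st["time_s"],st["eef_pos"],st["grip_width"],st["force"],st["wrist_torque"])
s=ctrl.capture("scene")
crop(s,"pics/a5.png",230,120,340,210,7)
p=(st["eef_pos"]-np.array([CX,CY,0]));print("case xy",p@ex,p@ey)
E
```

```text
8.425 [430.21476583 114.82790012 133.85760858] 0.08922244156873128 [ 1.04425152  0.46339055 12.52768423] [ 0.09216915 -0.42521056  0.08644375]
case xy -57.96922013076065 -1.207554538087099
```

View pics/a5.png

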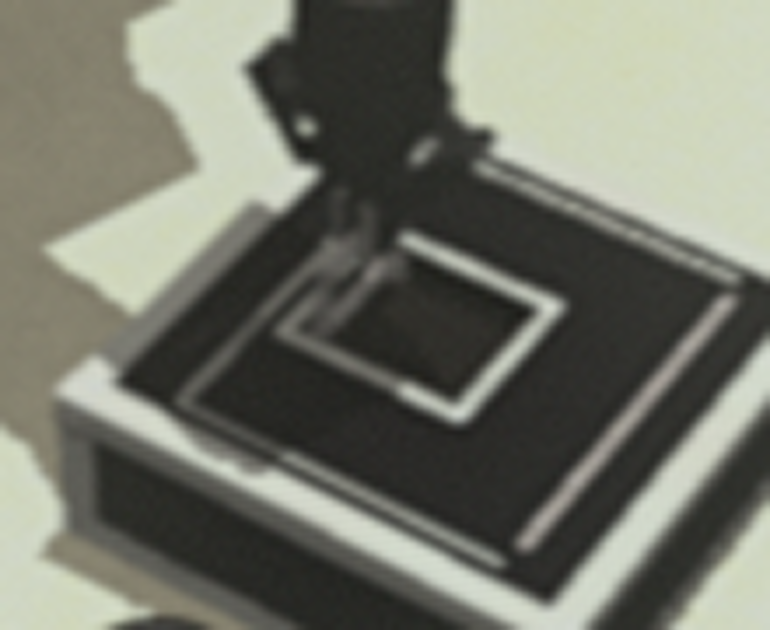

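Request:
arm_command:
  plan:
    - [-0.0222, 0.0081, 0, 0, 0]
    - [-0.0208, 0.0114, 0, 0, 0]
    - [-0.0188, 0.0143, 0, 0, 0]
    - [-0.0165, 0.017, 0, 0, 0]
    - [-0.0138, 0.0193, 0, 0, 0]
    - [0, 0, 0, 0, 0]
  squeeze: 50

```text
time_s: 9.22
eef_pos: [495.1, 136.9, 224.3]
ee_rot: [0.573, 0.414, 0.573, -0.414]
force: [-1.2, -0.0, 2.6]
grip_width: 0.082
```

```bash
python3 - <<'E'
from h import *
st=ctrl.sense();print(st["time_s"],st["eef_pos"],st["grip_width"],st["force"],st["wrist_torque"])
s=ctrl.capture("scene")
crop(s,"pics/a6.png",220,90,350,215,5)
p=(st["eef_pos"]-np.array([CX,CY,0]));print("case xy",p@ex,p@ey)
E
```

```text
9.225 [495.08452191 136.87876741 224.25894437] 0.082294731635308 [-1.17824137 -0.0124072   2.58712676] [-0.16964036  0.39374247  0.08849829]
case xy 10.542727145733588 -0.5449212297363837
```

View pics/a6.png

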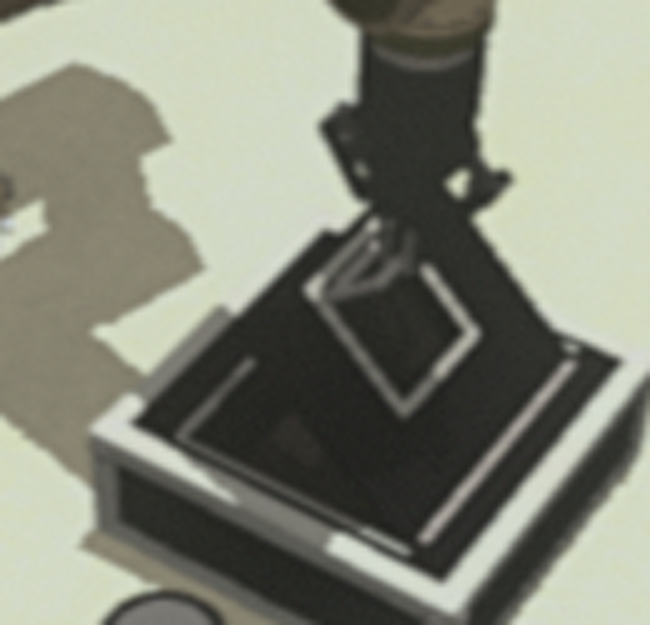

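Request:
arm_command:
  plan:
    - [-0.0107, 0.0211, 0, 0, 0]
    - [-0.0074, 0.0225, 0, 0, 0]
    - [-0.004, 0.0233, 0, 0, 0]
    - [-0.0005, 0.0237, 0, 0, 0]
    - [0, 0, 0, 0, 0]

```text
time_s: 9.9
eef_pos: [581.2, 165.9, 246.1]
ee_rot: [0.573, 0.415, 0.573, -0.414]
force: [-0.1, 5.4, 2.3]
grip_width: 0.073
```

```bash
python3 - <<'E'
from h import *
st=ctrl.sense();print(st["time_s"],st["eef_pos"],st["grip_width"],st["force"],st["wrist_torque"])
s=ctrl.capture("scene")
crop(s,"pics/a7.png",220,60,370,215,5)
p=(st["eef_pos"]-np.array([CX,CY,0]));print("case xy",p@ex,p@ey)
E
```

```text
9.9 [581.15730093 165.86857114 246.10196546] 0.07281383972301522 [-0.09317541  5.36058095  2.25826926] [0.88007618 0.15236126 0.01616064]
case xy 101.36421367577626 0.07925326770102148
```

View pics/a7.png

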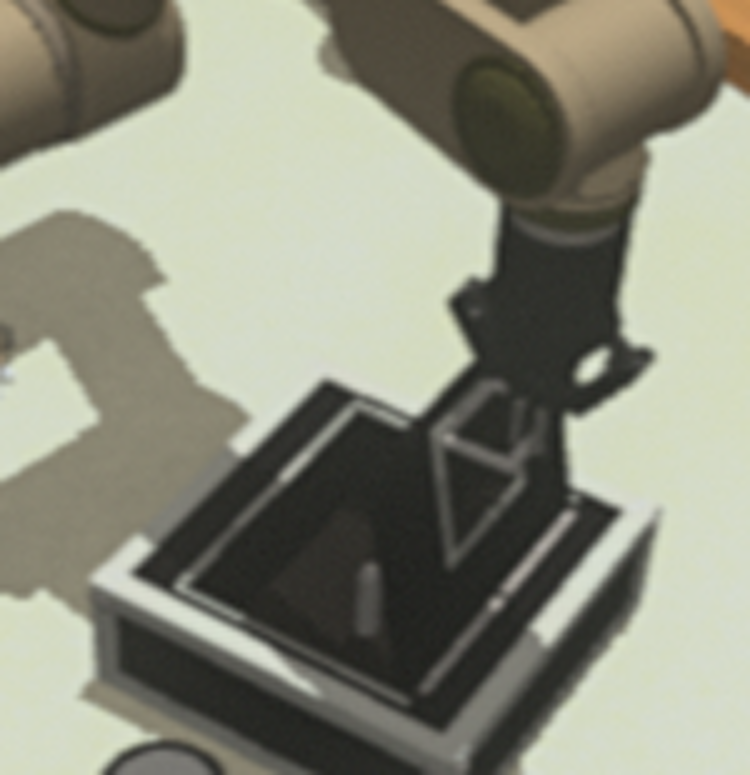

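Request:
arm_command:
  plan:
    - [0.003, 0.0234, 0, 0, 0]
    - [0.005, 0.0183, 0, 0, 0]
    - [0.002, 0.007, 0, 0, 0]
    - [0, 0, 0, 0, 0]

```text
time_s: 10.45
eef_pos: [626.7, 181.1, 236.6]
ee_rot: [0.573, 0.415, 0.573, -0.414]
force: [1.1, 6.3, 2.1]
grip_width: 0.074
```

```bash
python3 - <<'E'
from h import *
st=ctrl.sense();print(st["time_s"],st["eef_pos"],st["grip_width"],st["force"],st["wrist_torque"])
s=ctrl.capture("scene")
crop(s,"pics/a8.png",220,60,370,215,5)
p=(st["eef_pos"]-np.array([CX,CY,0]));print("case xy",p@ex,p@ey)
E
```

```text
10.45 [626.73070591 181.08344307 236.557486  ] 0.07380700247443617 [1.05861688 6.34569397 2.09626003] [ 1.02976439 -0.02474759  0.14859374]
case xy 149.4098843897644 0.2819710072597497
```

View pics/a8.png

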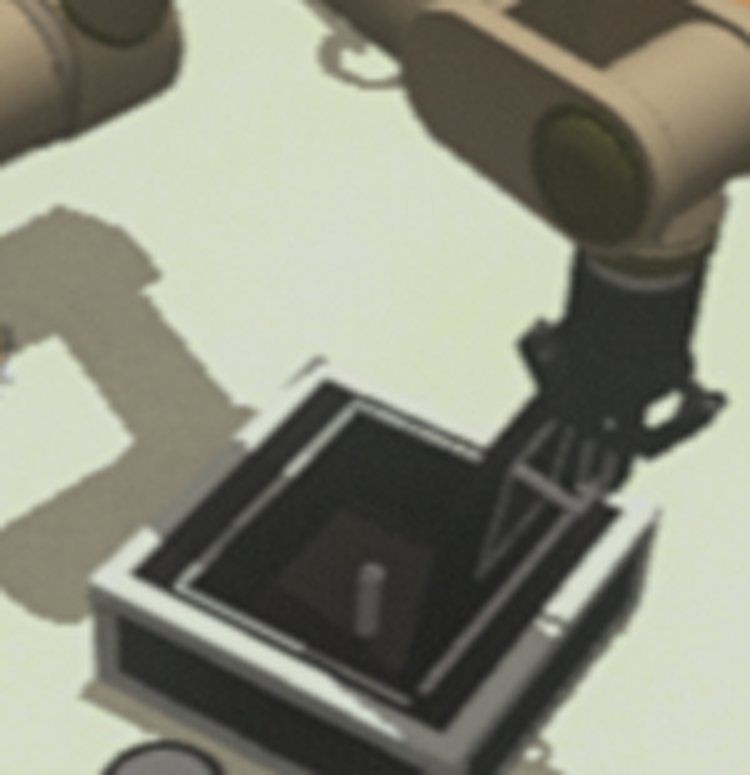

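Request:
arm_command:
  plan:
    - [0, 0, 0, 0, 0.3]
    - [0, 0, 0, 0, 0.3]
    - [0, 0, 0, 0, 0.3]
    - [-0.02, 0, 0, 0, 0.3]
    - [-0.04, 0, 0, 0, 0.3]
    - [-0.05, 0, 0, 0, 0.3]
    - [0, 0, 0, 0, 0.3]

```text
time_s: 11.38
eef_pos: [627.8, 180.1, 350.9]
ee_rot: [0.575, 0.416, 0.571, -0.413]
force: [-0.2, 0.6, -0.9]
grip_width: 0.305
```

```bash
python3 - <<'E'
from h import *
st=ctrl.sense();print(st["time_s"],st["eef_pos"],st["grip_width"],st["force"],st["joints"].round(2))
s=ctrl.capture("scene")
crop(s,"pics/a9.png",220,60,370,215,5)
for q in [175]:
  for th in (1.3,1.5,1.6,1.7,1.8):
    print(th,[((proj(s,case(90-q*np.cos(th),y,100+q*np.sin(th)))-[220,60]+.5)*5-.5).round() for y in(108,-108)])
E
```

```text
11.375 [627.84208596 180.11706422 350.87196157] 0.30488316452599606 [-0.19567103  0.58651649 -0.88574277] [ 0.1   0.59  0.79 -0.    1.76 -0.22]
1.3 [array([[539., 291.]]), array([[359., 480.]])]
1.5 [array([[588., 303.]]), array([[409., 496.]])]
1.6 [array([[612., 313.]]), array([[435., 507.]])]
1.7 [array([[637., 325.]]), array([[461., 521.]])]
1.8 [array([[661., 339.]]), array([[486., 537.]])]
```

View pics/a9.png

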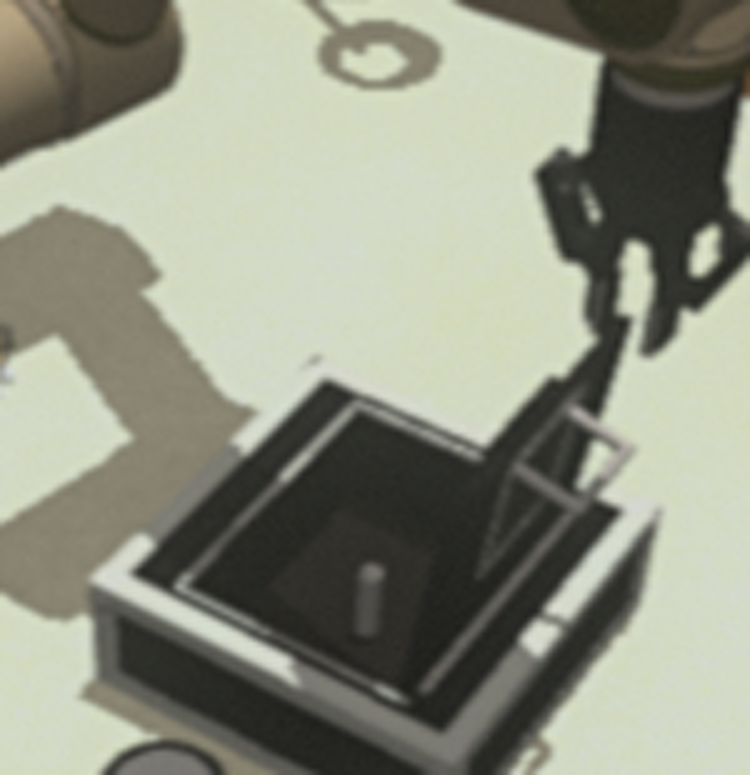

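```bash
python3 - <<'E'
from h import *
print(to([493,-387,350],CA))
s=ctrl.capture("scene")
print(((proj(s,case(-5,0,76))-[220,60]+.5)*5-.5),((proj(s,case(-5,0,10))-[220,60]+.5)*5-.5))
E
```

```text
[[-0.0026, -0.305, 0.4967], 'heading', np.float64(0.318), 'turn', [-0.0]]
[[370.72210572 567.67829943]] [[365.84425404 632.28906346]]
```

Request:
arm_command:
  plan:
    - [0, -0.0305, 0.0497, 0, 0.3]
    - [0, -0.0305, 0.0497, 0, 0.3]
    - [0, -0.0305, 0.0497, 0, 1]
    - [0, -0.0305, 0.0497, 0, 1]
    - [0, -0.0305, 0.0497, 0, 1]
    - [0, -0.0305, 0.0497, 0, 1]
    - [0, -0.0305, 0.0497, 0, 1]
    - [0, -0.0305, 0.0497, 0, 1]
    - [0, -0.0305, 0.0497, 0, 1]
    - [0, -0.0305, 0.0497, 0, 1]
    - [0, 0, 0, 0, 1]
    - [0, 0, 0, 0, 1]

```text
time_s: 12.98
eef_pos: [492.8, -386.8, 345.5]
ee_rot: [0.572, 0.415, 0.574, -0.414]
force: [0.7, 0.8, -0.1]
grip_width: 1.002
```

```bash
python3 - <<'E'
from h import *
st=ctrl.sense();print(st["time_s"],st["eef_pos"],st["grip_width"],st["joints"].round(2))
s=ctrl.capture("scene");t=ctrl.capture("top")
crop(t,"pics/b1t.png",150,110,420,250,3)
crop(s,"pics/b1.png",90,60,260,310,3)
crop(t,"pics/b2t.png",160,120,280,230,6)
print(((proj(t,case(-5,0,76))-[160,120]+.5)*6-.5),to([493,-387,100],CA))
E
```

```text
12.975 [ 492.80546576 -386.8298213   345.46981642] 1.0021533456456082 [-0.85  0.52  0.91  0.    1.72 -1.17]
[[322.98203935 358.78742179]] [[0.2465, -0.0005, 0.0009], 'heading', np.float64(0.319), 'turn', [0.001]]
```

View pics/b1t.png

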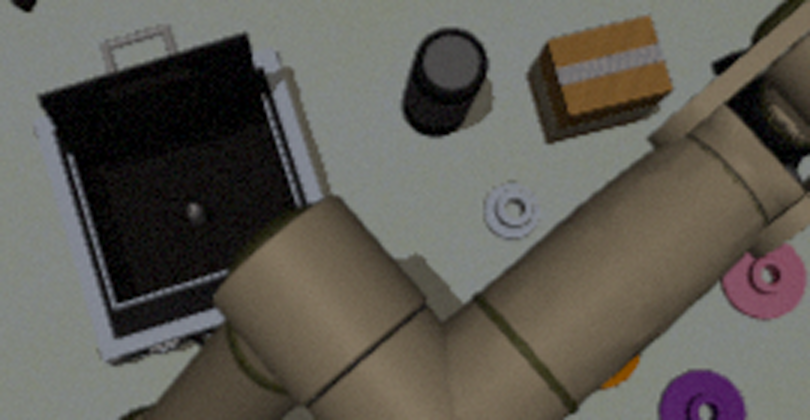

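View pics/b1.png

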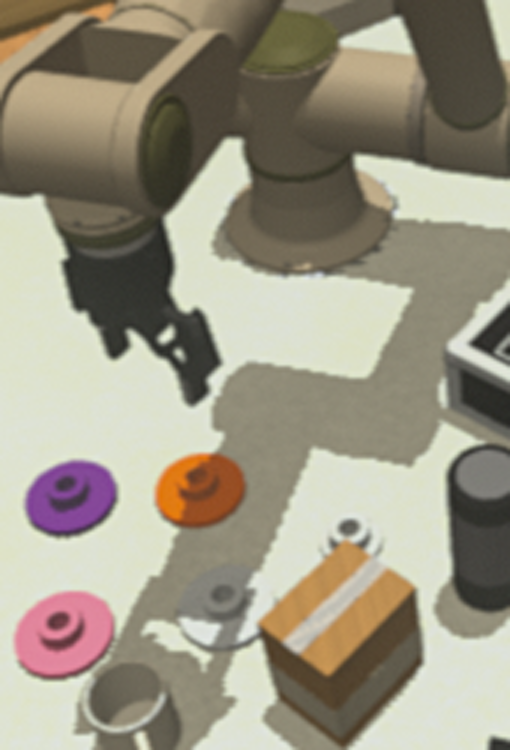

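View pics/b2t.png

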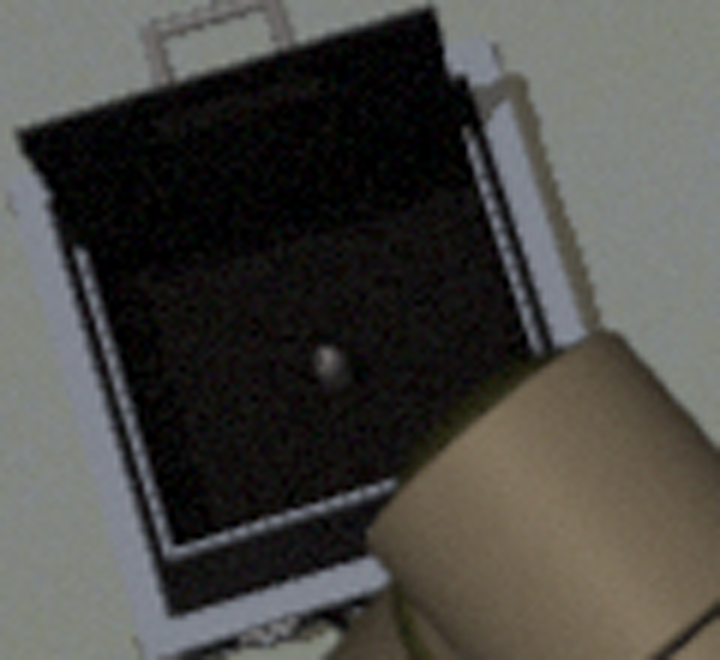

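Request:
arm_command:
  plan:
    - [0.0625, 0, 0, 0, 1]
    - [0.0625, 0, 0, 0, 1]
    - [0.0625, 0, 0, 0, 1]
    - [0.0625, 0, 0, 0, 1]
    - [0.05, 0, 0, 0, 1]
    - [0.03, 0, 0, 0, 1]
    - [0, 0, 0, 0, 1]
  squeeze: 20

```text
time_s: 13.95
eef_pos: [492.5, -385.3, 15.0]
ee_rot: [0.572, 0.414, 0.575, -0.414]
force: [0.3, -0.3, 0.2]
grip_width: 0.999
```

```bash
python3 - <<'E'
from h import *
st=ctrl.sense();print(st["time_s"],st["eef_pos"],st["force"],st["joints"].round(2))
s=ctrl.capture("scene")
crop(s,"pics/c1.png",110,190,240,300,5)
print(to([493,-387,11],CA))
E
```

```text
13.95 [ 492.53938137 -385.29801212   15.0022716 ] [ 0.33212939 -0.33374392  0.20657759] [-0.85  0.76  1.38  0.    1.   -1.17]
[[0.0061, -0.0005, 0.0005], 'heading', np.float64(0.319), 'turn', [0.001]]
```

View pics/c1.png

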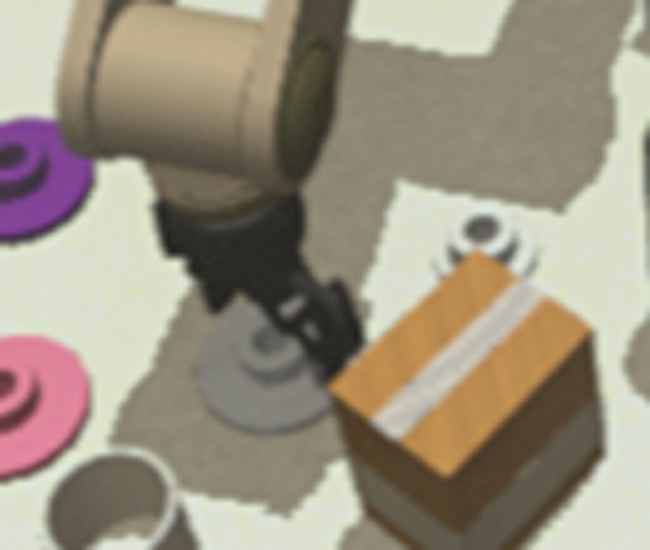

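Request:
arm_command:
  plan:
    - [0.004, 0, 0.001, 0, 0.7]
    - [0, 0, 0, 0, 0.3]
    - [0, 0, 0, 0, 0.3]
    - [0, 0, 0, 0, 0.3]
    - [0, 0, 0, 0, 0.3]

```text
time_s: 14.62
eef_pos: [493.5, -388.5, 13.9]
ee_rot: [0.573, 0.414, 0.572, -0.415]
force: [-1.2, 1.7, 6.0]
grip_width: 0.503
```

```bash
python3 - <<'E'
from h import *
st=ctrl.sense();print(st["time_s"],st["eef_pos"],st["force"],st["grip_width"],st["wrist_torque"])
E
```

```text
14.625 [ 493.49354964 -388.50415721   13.89727051] [-1.20071435  1.6581019   6.03198447] 0.503257306041686 [0.18996147 0.39098971 0.04961813]
```

Request:
arm_command:
  plan:
    - [-0.002, 0, 0, 0, 1]
    - [0, 0, 0, 0, 1]
    - [0, 0, 0, 0.157, 1]
    - [0, 0, 0, 0.157, 1]
    - [0, 0, 0, 0.157, 1]
    - [0, 0, 0, 0.157, 1]
    - [0, 0, 0, 0.157, 1]
    - [0, 0, 0, 0.157, 1]
    - [0, 0, 0, 0.157, 1]
    - [0, 0, 0, 0.157, 1]
    - [0, 0, 0, 0.157, 1]
    - [0, 0, 0, 0.157, 0.7]

```text
time_s: 16.12
eef_pos: [493.2, -388.1, 14.6]
ee_rot: [-0.11, -0.698, -0.11, 0.698]
force: [0.2, -0.2, -1.6]
grip_width: 0.822
```

Request:
arm_command:
  plan:
    - [0, 0, 0, 0, 0.4]
    - [0, 0, 0, 0, 0.3]
    - [0, 0, 0, 0, 0.3]
    - [0, 0, 0, 0, 0.3]
    - [0, 0, 0, 0, 0.3]
  squeeze: 40

```text
time_s: 16.75
eef_pos: [493.2, -388.1, 14.9]
ee_rot: [-0.113, -0.698, -0.113, 0.698]
force: [-1.3, 2.5, 5.6]
grip_width: 0.492
```

Request:
arm_command:
  plan:
    - [-0.01, 0, 0, 0, 0.3]
    - [-0.03, 0, 0, 0, 0.3]
    - [-0.05, 0, 0, 0, 0.3]
    - [-0.06, 0, 0, 0, 0.3]
    - [-0.06, 0, 0, 0, 0.3]
    - [0, 0, 0, 0, 0.3]

```text
time_s: 17.5
eef_pos: [494.3, -389.3, 229.9]
ee_rot: [0.115, 0.7, 0.109, -0.696]
force: [0.6, 0.1, -4.8]
grip_width: 0.491
```

```bash
python3 - <<'E'
from h import *
st=ctrl.sense();print(st["time_s"],st["eef_pos"],st["force"],st["grip_width"],st["joints"].round(2))
s=ctrl.capture("scene")
crop(s,"pics/d1.png",110,150,240,270,5)
p=np.array([480.5,131.8,st["eef_pos"][2]]);print(to(p,CA))
E
```

```text
17.5 [ 494.25367065 -389.3249171   229.9195572 ] [ 0.60331181  0.13159879 -4.78390448] 0.4909120022619449 [-0.85  0.54  1.16 -0.    1.43  0.4 ]
[[-0.0051, -0.498, -0.1509], 'heading', np.float64(-1.252), 'turn', [-1.57]]
```

View pics/d1.png

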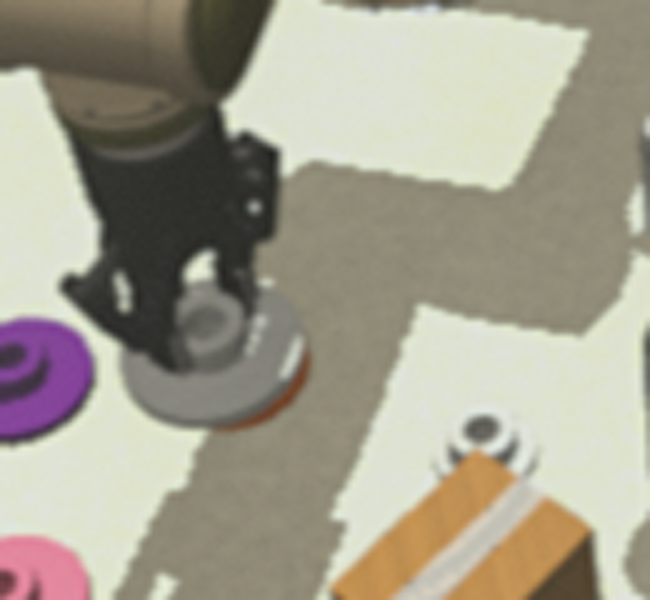

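Request:
arm_command:
  plan:
    - [0, -0.025, -0.0075, 0, 0.3]
    - [0, -0.05, -0.0151, 0, 0.3]
    - [0, -0.05, -0.0151, 0, 0.3]
    - [0, -0.05, -0.0151, 0, 0.3]
    - [0, -0.05, -0.0151, 0, 0.3]
    - [0, -0.05, -0.0151, 0, 0.3]
    - [0, -0.05, -0.0151, 0, 0.3]
    - [0, -0.05, -0.0151, 0, 0.3]
    - [0, -0.05, -0.0151, 0, 0.3]
    - [0, -0.045, -0.0141, 0, 0.3]
    - [0, -0.028, -0.0086, 0, 0.3]
    - [0, 0, 0, 0, 0.3]

```text
time_s: 19.05
eef_pos: [479.4, 133.6, 222.7]
ee_rot: [-0.113, -0.697, -0.114, 0.699]
force: [0.1, -1.1, -4.2]
grip_width: 0.496
```

```bash
python3 - <<'E'
from h import *
st=ctrl.sense();print(st["time_s"],st["eef_pos"],st["force"],st["grip_width"],st["joints"].round(2))
s=ctrl.capture("scene");t=ctrl.capture("top")
crop(s,"pics/e1.png",220,60,370,215,5)
crop(t,"pics/e1t.png",140,100,290,240,5)
print(to([480.5,131.8,110],None))
E
```

```text
19.05 [479.37143031 133.55582401 222.68051773] [ 0.083438   -1.06337632 -4.17212093] 0.49592907030772365 [0.04 0.26 1.59 0.   1.29 1.28]
[[0.1133, 0.0002, -0.0009], 'heading', np.float64(-1.252)]
```

View pics/e1.png

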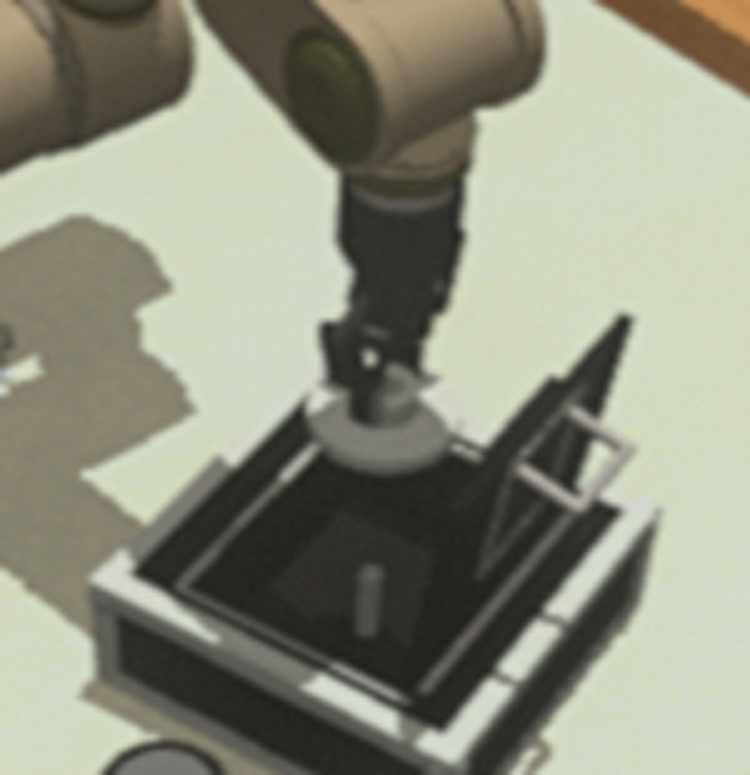

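View pics/e1t.png

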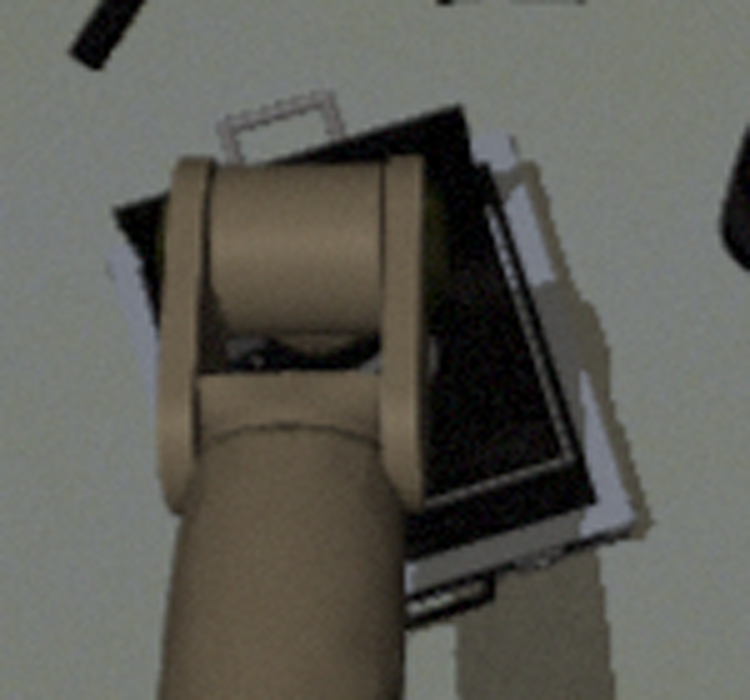

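Request:
arm_command:
  plan:
    - [0.03, 0, -0.0005, 0, 0.3]
    - [0.04, 0, 0, 0, 0.3]
    - [0.03, 0, 0, 0, 0.3]
    - [0.01, 0, 0, 0, 0.3]
    - [0, 0, 0, 0, 0.3]

```text
time_s: 19.77
eef_pos: [481.1, 131.7, 114.7]
ee_rot: [-0.112, -0.698, -0.112, 0.698]
force: [-0.1, -0.7, -3.5]
grip_width: 0.494
```

```bash
python3 - <<'E'
from h import *
st=ctrl.sense();print(st["time_s"],st["eef_pos"],st["force"],st["grip_width"])
s=ctrl.capture("scene")
crop(s,"pics/e2.png",250,110,350,210,7)
print(to([480.5,131.8,90],None))
f=lambda p:((proj(s,p)-[250,110]+.5)*7-.5).round(0)
e=st["eef_pos"]; print(f(e),f(case(-5,0,76)),f([480.5,131.8,76]))
th=np.linspace(0,2*np.pi,9)
print(f(np.c_[e[0]+22*np.cos(th),e[1]+22*np.sin(th),np.full(9,e[2]-15+32)]).tolist())
print(f(np.c_[e[0]+50*np.cos(th),e[1]+50*np.sin(th),np.full(9,e[2]-15)]).tolist())
E
```

```text
19.775 [481.08805882 131.69289452 114.69441652] [-0.11912748 -0.67555703 -3.49239277] 0.4937269301824587
[[0.0254, -0.0003, 0.001], 'heading', np.float64(-1.253)]
[[313. 391.]] [[309. 445.]] [[309. 446.]]
[[345.0, 391.0], [361.0, 370.0], [350.0, 347.0], [320.0, 335.0], [286.0, 340.0], [270.0, 361.0], [280.0, 385.0], [311.0, 398.0], [345.0, 391.0]]
[[378.0, 472.0], [414.0, 423.0], [390.0, 370.0], [321.0, 343.0], [248.0, 356.0], [210.0, 403.0], [232.0, 457.0], [302.0, 486.0], [378.0, 472.0]]
```

View pics/e2.png

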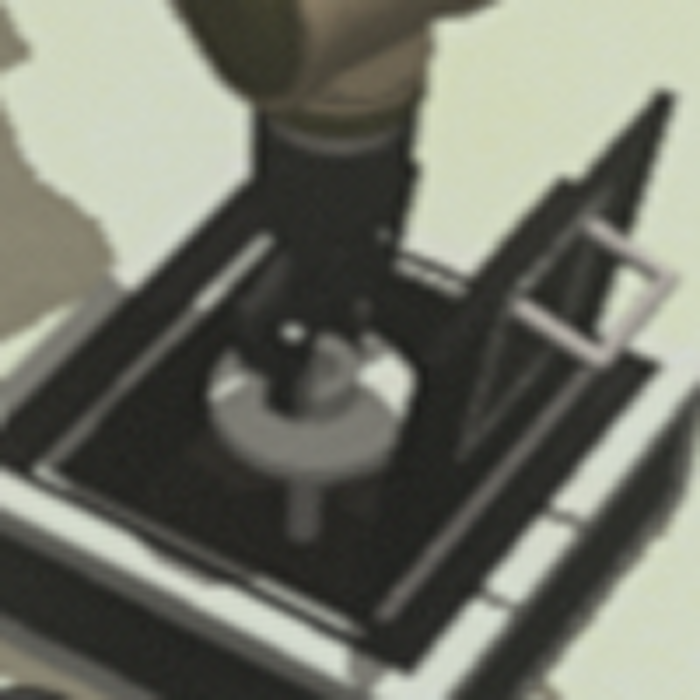

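Request:
arm_command:
  plan:
    - [0.01, 0, 0.0005, 0, 0.3]
    - [0.007, 0, 0, 0, 0.3]
    - [0.006, 0, 0, 0, 0.3]
    - [0.005, 0, 0, 0, 0.3]
    - [0.005, 0, 0, 0, 0.3]
    - [0, 0, 0, 0, 0.3]

```text
time_s: 20.58
eef_pos: [480.4, 132.1, 81.4]
ee_rot: [-0.112, -0.698, -0.112, 0.698]
force: [0.2, -0.8, -2.3]
grip_width: 0.493
```

```bash
python3 - <<'E'
from h import *
for i in range(3):
    st=ctrl.sense();print(st["time_s"],st["eef_pos"],st["force"],st["grip_width"],st["wrist_torque"])
    s=ctrl.capture("scene")
crop(s,"pics/e3.png",250,110,350,210,7)
E
```

```text
20.575 [480.37559527 132.06963005  81.37125362] [ 0.1523155  -0.79972325 -2.25853619] 0.4930681855392854 [0.01144367 0.03356086 0.04517267]
20.625 [480.53304721 132.08586021  81.63901932] [ 0.55013933 -0.34985629 -4.15073076] 0.49124735175107853 [-0.0272452  -0.02758228  0.02723024]
20.675 [480.59314211 132.08681841  81.7777753 ] [-0.31216588  0.13726018 -3.901633  ] 0.4881835820207206 [ 2.41180861e-02  2.14948414e-02 -2.91619848e-05]
```

View pics/e3.png

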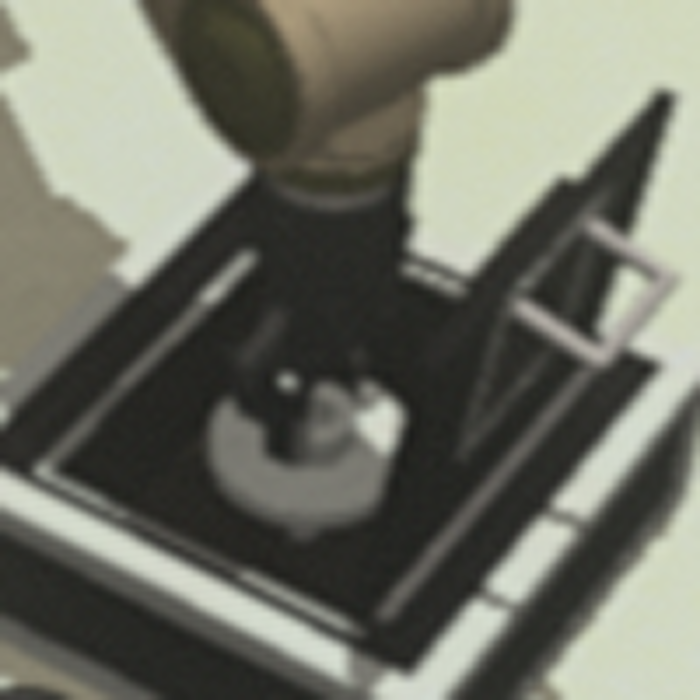

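Request:
arm_command:
  plan:
    - [0.008, 0, 0, 0, 0.3]
    - [0.009, 0, 0, 0, 0.3]
    - [0.009, 0, 0, 0, 0.3]
    - [0.009, 0, 0, 0, 0.3]
    - [0.008, 0, 0, 0, 0.3]
    - [0.006, 0, 0, 0, 0.3]
    - [0, 0, 0, 0, 0.3]

```text
time_s: 21.6
eef_pos: [480.3, 132.1, 32.3]
ee_rot: [-0.112, -0.698, -0.112, 0.698]
force: [-0.2, -0.8, -3.5]
grip_width: 0.492
```

Request:
arm_command:
  plan:
    - [0.003, 0, 0, 0, 0.3]
    - [0.003, 0, 0, 0, 0.3]
    - [0.001, 0, 0, 0, 0.3]
    - [0, 0, 0, 0, 0.3]

```text
time_s: 22.1
eef_pos: [480.5, 132.1, 25.7]
ee_rot: [-0.112, -0.698, -0.112, 0.698]
force: [0.3, -0.2, -2.9]
grip_width: 0.492
```

```bash
python3 - <<'E'
from h import *
for i in range(2):
    st=ctrl.sense();print(st["time_s"],st["eef_pos"],st["force"],st["grip_width"],st["wrist_torque"])
    s=ctrl.capture("scene")
crop(s,"pics/e4.png",250,110,350,210,7)
E
```

```text
22.1 [480.51022841 132.09583323  25.67243602] [ 0.25861136 -0.21898024 -2.91172996] 0.49152083862985496 [-0.03248868 -0.0571044   0.0195005 ]
22.15 [480.58156048 132.07345813  25.7331028 ] [-0.48291162  0.19678121 -4.62598124] 0.4937135835265471 [-0.00197468  0.03224323 -0.03668509]
```

View pics/e4.png

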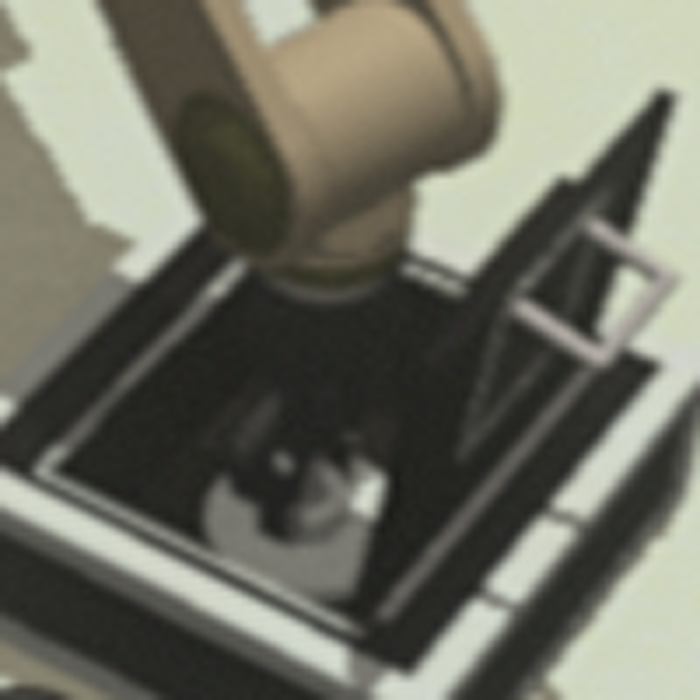

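Request:
arm_command:
  plan:
    - [0.001, 0, 0, 0, 0.3]
    - [0.001, 0, 0, 0, 0.3]
    - [0, 0, 0, 0, 0.3]

```text
time_s: 22.58
eef_pos: [480.7, 132.1, 24.9]
ee_rot: [0.112, 0.698, 0.112, -0.698]
force: [-6.1, -1.7, 12.5]
grip_width: 0.488
```

Request:
arm_command:
  plan:
    - [-0.001, 0, 0, 0, 0.55]
    - [0, 0, 0, 0, 0.75]
    - [0, 0, 0, 0, 0.75]
    - [-0.03, 0, 0, 0, 0.75]
    - [-0.06, 0, 0, 0, 0.75]
    - [-0.06, 0, 0, 0, 0.75]
    - [-0.06, 0, 0, 0, 0.75]
    - [0, 0, 0, 0, 0.75]

```text
time_s: 23.58
eef_pos: [482.1, 132.2, 238.8]
ee_rot: [0.113, 0.701, 0.112, -0.695]
force: [-0.3, -0.3, -0.9]
grip_width: 0.749
```

```bash
python3 - <<'E'
from h import *
st=ctrl.sense();print(st["time_s"],st["eef_pos"],st["force"],st["grip_width"],st["wrist_torque"])
s=ctrl.capture("scene")
crop(s,"pics/e5.png",250,110,350,210,7)
f=lambda p:((proj(s,p)-[250,110]+.5)*7-.5).round(0)
th=np.linspace(0,2*np.pi,5)
for r,z in((22,42),(50,10),(50,22)): print(r,z,f(np.c_[480.5+r*np.cos(th),132+r*np.sin(th),np.full(5,z)]).tolist())
print(to([498,-241,230]))
E
```

```text
23.575 [482.1180887  132.21966243 238.82502778] [-0.26872544 -0.34611891 -0.85389919] 0.7494026340384224 [0.0089127  0.00230564 0.02876142]
22 42 [[333.0, 519.0], [339.0, 474.0], [278.0, 468.0], [271.0, 512.0], [333.0, 519.0]]
50 10 [[365.0, 595.0], [377.0, 494.0], [241.0, 480.0], [225.0, 580.0], [365.0, 595.0]]
50 22 [[367.0, 579.0], [378.0, 478.0], [242.0, 464.0], [226.0, 564.0], [367.0, 579.0]]
[[0.0059, 0.3596, 0.1008], 'heading', np.float64(-1.252)]
```

View pics/e5.png

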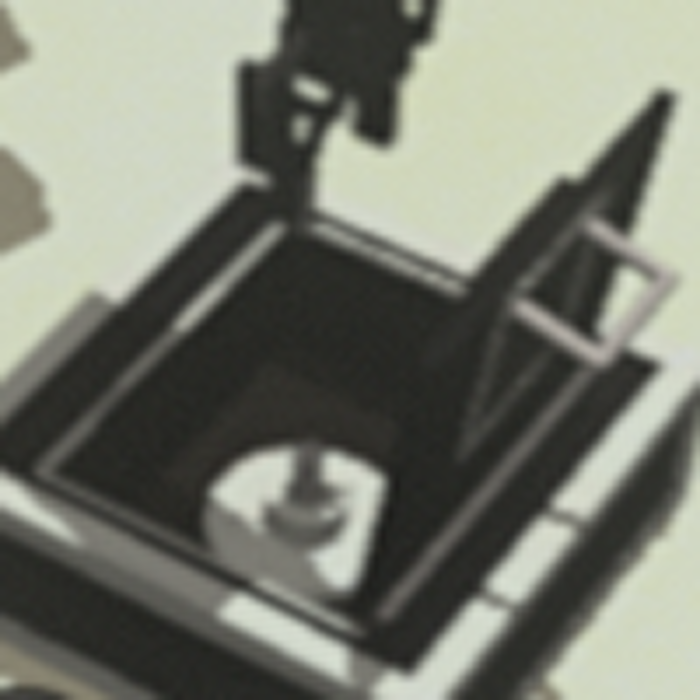

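Request:
arm_command:
  plan:
    - [0, 0.0514, 0.0144, 0, 1]
    - [0, 0.0514, 0.0144, 0, 1]
    - [0, 0.0514, 0.0144, 0, 1]
    - [0, 0.0514, 0.0144, 0, 1]
    - [0, 0.0514, 0.0144, 0, 1]
    - [0, 0.0514, 0.0144, 0, 1]
    - [0, 0.0514, 0.0144, 0, 1]
    - [0, 0, 0, 0, 1]
  squeeze: 20

```text
time_s: 24.62
eef_pos: [496.7, -243.9, 232.0]
ee_rot: [-0.11, -0.697, -0.112, 0.699]
force: [0.5, 0.0, -0.1]
grip_width: 0.997
```

```bash
python3 - <<'E'
from h import *
st=ctrl.sense();print(st["time_s"],st["eef_pos"],st["grip_width"])
print(to([498.5,-241,15]))
E
```

```text
24.625 [ 496.66367991 -243.85653982  232.03423914] 0.9966226662775918
[[0.217, -0.0015, -0.0032], 'heading', np.float64(-1.256)]
```

Request:
arm_command:
  plan:
    - [0.05, -0.001, -0.0025, 0, 1]
    - [0.06, 0, 0, 0, 1]
    - [0.05, 0, 0, 0, 1]
    - [0.03, 0, 0, 0, 1]
    - [0.015, 0, 0, 0, 1]
    - [0, 0, 0, 0, 1]

```text
time_s: 25.38
eef_pos: [499.3, -238.7, 29.0]
ee_rot: [-0.112, -0.698, -0.113, 0.699]
force: [0.2, -0.3, 0.8]
grip_width: 0.997
```

```bash
python3 - <<'E'
from h import *
st=ctrl.sense();print(st["time_s"],st["eef_pos"],st["force"])
print(to([498.5,-241,15]))
s=ctrl.capture("scene")
crop(s,"pics/f1.png",150,180,270,280,6)
E
```

```text
25.375 [ 499.31958813 -238.73935805   29.01032961] [ 0.24046188 -0.30219781  0.84838035]
[[0.014, 0.0019, 0.0015], 'heading', np.float64(-1.252)]
```

View pics/f1.png

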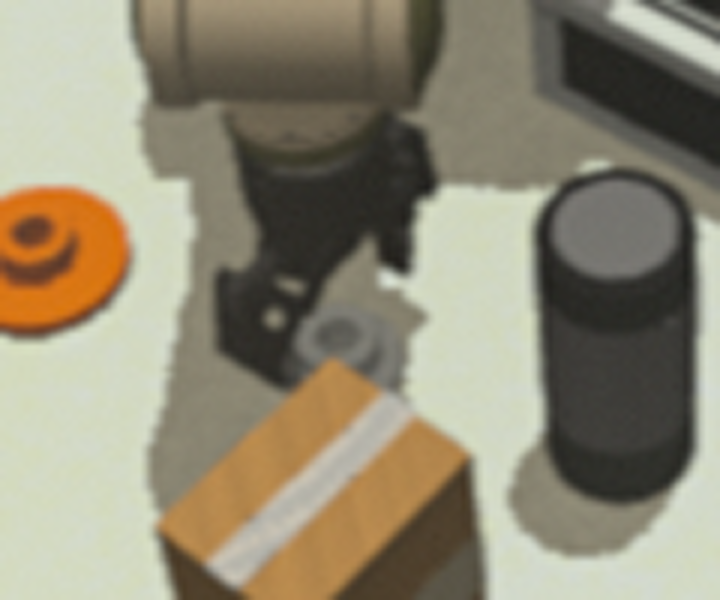

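Request:
arm_command:
  plan:
    - [0.013, 0.0015, 0.001, 0, 0.8]
    - [0, 0, 0, 0, 0.3]
    - [0, 0, 0, 0, 0.3]
    - [0, 0, 0, 0, 0.3]
    - [0, 0, 0, 0, 0.3]

```text
time_s: 26.05
eef_pos: [499.2, -241.2, 16.9]
ee_rot: [0.112, 0.698, 0.112, -0.698]
force: [-0.8, 0.6, 1.4]
grip_width: 0.502
```

Request:
arm_command:
  plan:
    - [-0.001, 0, 0, 0, 1]
    - [0, 0, 0, 0, 1]
    - [0, 0, 0, -0.157, 1]
    - [0, 0, 0, -0.157, 1]
    - [0, 0, 0, -0.157, 1]
    - [0, 0, 0, -0.157, 1]
    - [0, 0, 0, -0.157, 1]
    - [0, 0, 0, -0.157, 1]
    - [0, 0, 0, -0.157, 1]
    - [0, 0, 0, -0.157, 1]
    - [0, 0, 0, -0.157, 1]
    - [0, 0, 0, -0.157, 0.7]

```text
time_s: 27.55
eef_pos: [499.2, -241.3, 17.7]
ee_rot: [0.574, 0.413, 0.574, -0.413]
force: [0.4, 0.7, -0.6]
grip_width: 0.818
```

Request:
arm_command:
  plan:
    - [0, 0, 0, 0, 0.4]
    - [0, 0, 0, 0, 0.3]
    - [0, 0, 0, 0, 0.3]
    - [0, 0, 0, 0, 0.3]
    - [0, 0, 0, 0, 0.3]
  squeeze: 40

```text
time_s: 28.18
eef_pos: [499.1, -241.3, 18.2]
ee_rot: [0.572, 0.415, 0.572, -0.416]
force: [-1.8, 1.9, 6.2]
grip_width: 0.493
```

Request:
arm_command:
  plan:
    - [-0.01, 0, 0, 0, 0.3]
    - [-0.03, 0, 0, 0, 0.3]
    - [-0.05, 0, 0, 0, 0.3]
    - [-0.06, 0, 0, 0, 0.3]
    - [-0.06, 0, 0, 0, 0.3]
    - [0, 0, 0, 0, 0.3]

```text
time_s: 28.92
eef_pos: [500.4, -242.0, 232.7]
ee_rot: [0.576, 0.415, 0.569, -0.415]
force: [0.4, 0.6, -2.4]
grip_width: 0.488
```

```bash
python3 - <<'E'
from h import *
st=ctrl.sense();print(st["time_s"],st["eef_pos"],st["grip_width"],st["force"])
print(to([480.5,132.1,230]))
s=ctrl.capture("scene")
crop(s,"pics/g1.png",150,130,270,270,4)
E
```

```text
28.925 [ 500.43392918 -242.01415551  232.7208305 ] 0.48759242573643086 [ 0.41835718  0.63970288 -2.41223035]
[[0.0004, 0.0975, -0.3617], 'heading', np.float64(0.317)]
```

View pics/g1.png

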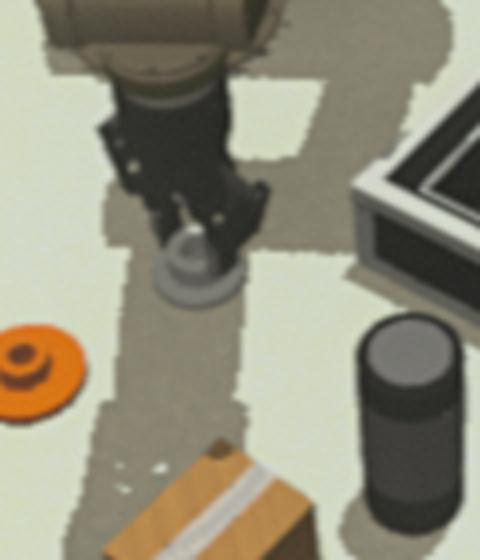

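Request:
arm_command:
  plan:
    - [0, 0.007, -0.0259, 0, 0.3]
    - [0, 0.0139, -0.0517, 0, 0.3]
    - [0, 0.0139, -0.0517, 0, 0.3]
    - [0, 0.0139, -0.0517, 0, 0.3]
    - [0, 0.0139, -0.0517, 0, 0.3]
    - [0, 0.0139, -0.0517, 0, 0.3]
    - [0, 0.0139, -0.0516, 0, 0.3]
    - [0, 0.0071, -0.0257, 0, 0.3]
    - [0, 0, 0, 0, 0.3]
    - [0.03, 0, 0, 0, 0.3]
    - [0.03, 0, 0, 0, 0.3]
    - [0, 0, 0, 0, 0.3]

```text
time_s: 30.48
eef_pos: [477.3, 132.0, 165.4]
ee_rot: [0.571, 0.414, 0.574, -0.416]
force: [-0.5, -0.3, -1.9]
grip_width: 0.489
```

```bash
python3 - <<'E'
from h import *
st=ctrl.sense();print(st["time_s"],st["eef_pos"],st["grip_width"],st["force"])
print(to([480.5,132.1,120]))
s=ctrl.capture("scene")
crop(s,"pics/g2.png",220,60,370,215,5)
E
```

```text
30.475 [477.32938487 131.96297486 165.44419744] 0.488846955641413 [-0.5060372  -0.34054948 -1.92364691]
[[0.0454, 0.0033, 0.0009], 'heading', np.float64(0.316)]
```

View pics/g2.png

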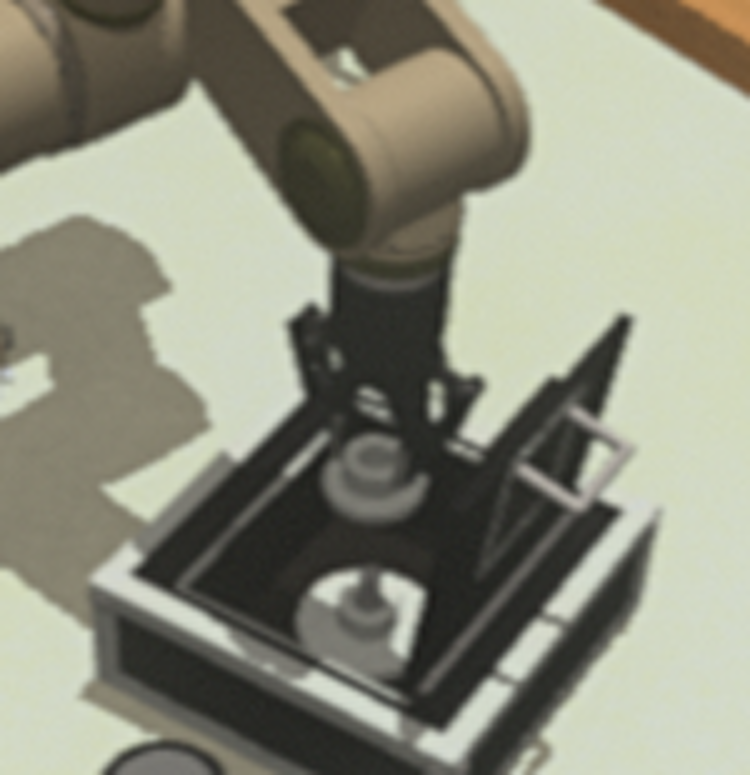

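Request:
arm_command:
  plan:
    - [0.02, 0.001, 0, 0, 0.3]
    - [0.02, 0, 0, 0, 0.3]
    - [0.005, 0, 0, 0, 0.3]
    - [0, 0, 0, 0, 0.3]
    - [0, 0, 0, 0, 0.3]

```text
time_s: 31.15
eef_pos: [480.2, 133.1, 123.7]
ee_rot: [0.573, 0.415, 0.572, -0.414]
force: [0.9, -0.1, -1.8]
grip_width: 0.486
```

```bash
python3 - <<'E'
from h import *
st=ctrl.sense();print(st["time_s"],st["eef_pos"],st["grip_width"],st["force"])
print(to([480.5,132.1,120]))
E
```

```text
31.15 [480.15145089 133.12766394 123.7091849 ] 0.486122314133254 [ 0.91129229 -0.05514485 -1.78871241]
[[0.0037, 0.0, 0.0011], 'heading', np.float64(0.318)]
```

Bottom ≈ 106; spindle top 76. Descend to TCP ≈ 66.

Request:
arm_command:
  plan:
    - [0.01, 0, 0.001, 0, 0.3]
    - [0.01, 0, 0, 0, 0.3]
    - [0.008, 0, 0, 0, 0.3]
    - [0.006, 0, 0, 0, 0.3]
    - [0.006, 0, 0, 0, 0.3]
    - [0.006, 0, 0, 0, 0.3]
    - [0.006, 0, 0, 0, 0.3]
    - [0, 0, 0, 0, 0.3]

```text
time_s: 32.15
eef_pos: [479.7, 132.2, 70.3]
ee_rot: [0.573, 0.414, 0.573, -0.415]
force: [-0.6, -1.1, -2.1]
grip_width: 0.491
```

```bash
python3 - <<'E'
from h import *
st=ctrl.sense();print(st["time_s"],st["eef_pos"],st["grip_width"],st["force"],st["wrist_torque"])
s=ctrl.capture("scene")
crop(s,"pics/g3.png",250,110,350,210,7)
E
```

```text
32.15 [479.72081138 132.2252145   70.29338361] 0.49140436245312535 [-0.57350038 -1.14299515 -2.11445295] [-0.00025356  0.02330057  0.03910294]
```

View pics/g3.png

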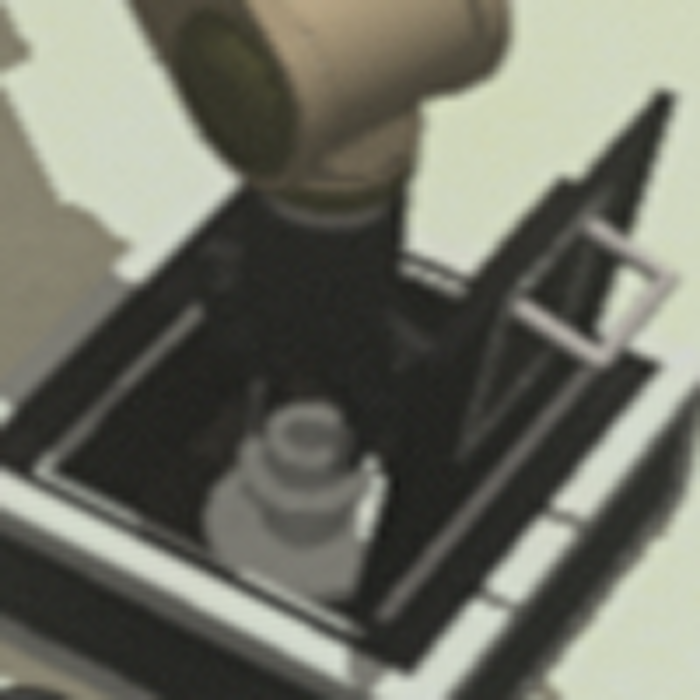

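Threaded without contact force. 10 mm left to go, slowly.

Request:
arm_command:
  plan:
    - [0.003, 0, 0, 0, 0.3]
    - [0.003, 0, 0, 0, 0.3]
    - [0.002, 0, 0, 0, 0.3]
    - [0.001, 0, 0, 0, 0.3]
    - [0, 0, 0, 0, 0.3]

```text
time_s: 32.83
eef_pos: [479.9, 132.2, 61.7]
ee_rot: [0.573, 0.415, 0.573, -0.415]
force: [0.8, 0.2, -2.5]
grip_width: 0.487
```

Request:
arm_command:
  plan:
    - [0.001, 0, 0, 0, 0.3]
    - [0.001, 0, 0, 0, 0.3]
    - [0, 0, 0, 0, 0.3]

```text
time_s: 33.2
eef_pos: [480.0, 132.2, 60.2]
ee_rot: [0.573, 0.415, 0.573, -0.414]
force: [-2.3, 1.0, 5.1]
grip_width: 0.49
```

Contact at TCP z = 60.2, as computed. Release and retreat.

Request:
arm_command:
  plan:
    - [0, 0, 0, 0, 0.55]
    - [0, 0, 0, 0, 0.75]
    - [0, 0, 0, 0, 0.75]
    - [-0.02, 0, 0, 0, 0.75]
    - [-0.05, 0, 0, 0, 0.75]
    - [-0.06, 0, 0, 0, 0.75]
    - [-0.06, 0, 0, 0, 0.75]
    - [-0.06, 0, 0, 0, 0.75]
    - [0, -0.04, 0.05, 0, 0.75]
    - [0, -0.04, 0.05, 0, 0.75]
    - [0, -0.03, 0.05, 0, 0.75]
    - [0, 0, 0, 0, 0.75]

```text
time_s: 34.7
eef_pos: [422.8, -44.7, 309.8]
ee_rot: [0.572, 0.416, 0.572, -0.416]
force: [0.5, 0.6, -0.6]
grip_width: 0.749
```

```bash
python3 - <<'E'
from h import *
st=ctrl.sense();print(st["time_s"],st["eef_pos"],st["grip_width"],st["force"])
s=ctrl.capture("scene");t=ctrl.capture("top")
crop(s,"pics/h1.png",250,110,350,210,7)
crop(t,"pics/h1t.png",140,100,430,260,2.7)
f=lambda p:((proj(s,p)-[250,110]+.5)*7-.5).round(0)
th=np.linspace(0,2*np.pi,5)
for r,z in((22,72),(34,52)): print(r,z,f(np.c_[480.2+r*np.cos(th),132+r*np.sin(th),np.full(5,z)]).tolist())
E
```

```text
34.7 [422.77204089 -44.68135164 309.75927752] 0.7489762164756509 [ 0.54360267  0.59231643 -0.64916985]
22 72 [[336.0, 477.0], [342.0, 432.0], [280.0, 426.0], [273.0, 470.0], [336.0, 477.0]]
34 52 [[350.0, 519.0], [358.0, 450.0], [263.0, 440.0], [253.0, 509.0], [350.0, 519.0]]
```

View pics/h1.png

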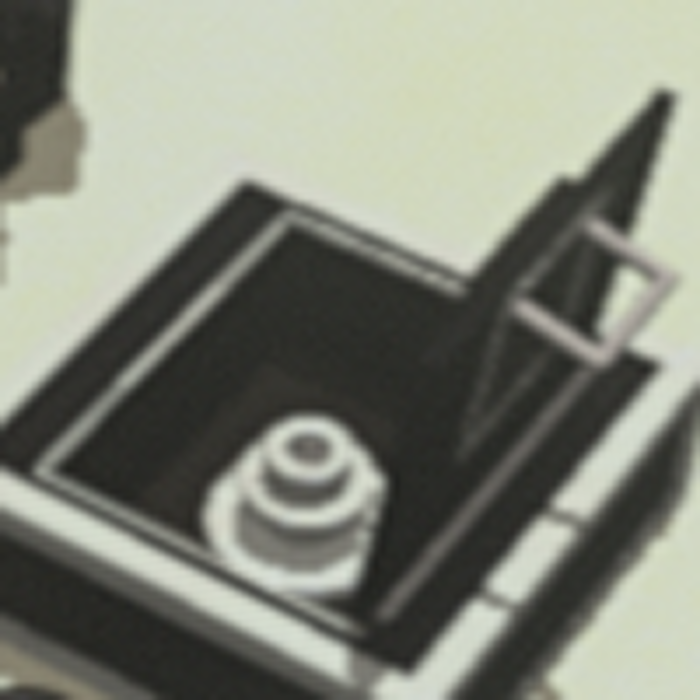

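View pics/h1t.png

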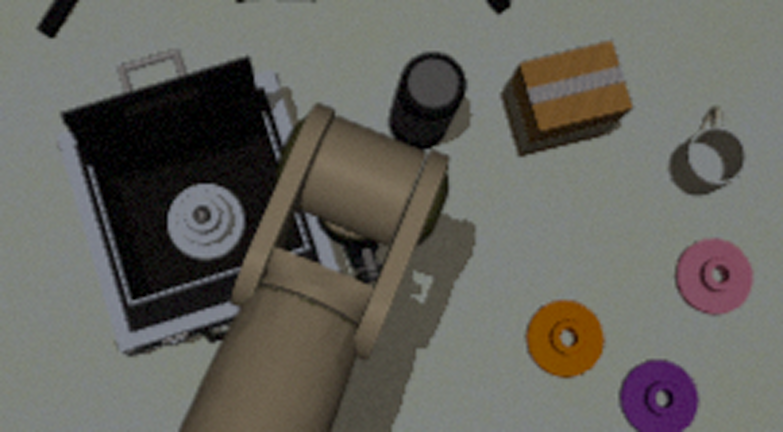

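Both spacers are stacked level on the spindle (hub top in the scene crop at about (309,450), as predicted for home). The hatch stands open and the bystanders are in place. Handing in.

```bash
python3 -c "
from rig import ctrl
print(ctrl.finish_job())"
```

```text
the job is handed in; nothing more can be done
None
```

The job is finished and handed in at about 35 s of the 72 s allowed. `finish_job()` gives no verdict, so the results below are my own checks.

**What I did**
- **Ring and hatch:** I flipped the ring pull upright with the hatch still shut. Then I lifted the hatch by the ring until it stood open, and let go.
- **Spacers:** I picked the aluminium spacers, not the orange, pink or purple ones. Each was squeezed from two directions to centre it, then lowered onto the spindle: wide one first, narrow one on top.

**What the last checks showed**
- **Hatch:** it stood open at about 1.62 rad, measured from its corner in the scene picture once the ring was released. It looked unchanged in the last picture.
- **Spacers:** both went down the spindle with no side load. Contact came at tool heights of 24.9 mm (wide) and 60.2 mm (narrow), within about 0.2 mm of the home heights I had worked out. In the last pictures they sit level and stacked where home should be.
- **Bystanders:** the carton, speaker and mug look unmoved in the last top picture. The adaptor was outside that crop, so I did not check it again, but the arm never went near it.
- **Robot:** it ended clear of everything, with force readings within noise.

**What disagreed:** the two cameras put the case about 7 mm apart, so I used a position between them. The scene camera agreed with the gripper to under about half a pixel, and both spacers slid onto the spindle there without any correction.

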